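# Clamp a casting mould with a folding-crank clamp

### The arm

A 6-joint arm with a two-finger parallel gripper is mounted at the origin on the work surface. World frame = base frame: x ahead of the robot, y to its left, z up, the work surface at z = 0. Lengths are in m, angles in rad, forces in N, time in s.
With the tool pointing down it reaches from about 0.325 to 0.9 m from the base axis. Payload 3.5 kg.
Tool frame: the origin (TCP) lies midway between the tips of the shut fingers; the grasp point (between the pads) lies 19 mm behind it; z points along the fingers, y is the direction in which the jaws open and shut (so a half turn about z gives the same grasp; the last joint's range is limited). The gripper opens to 85 mm and grips with 20 to 120 N. Pads are 22 mm wide; open, the fingers measure 114 mm over their backs; the gripper's body (76 mm by 85 mm) begins 54 mm behind the grasp point. The pads swing forward as they close: fully open they stand 13 mm farther back than shut.
Start: joints at [1.046, 0.276, -0.026, 1.268, 0, 1.467], TCP at [0.256, 0.57, 0.231] pointing down, gripper open.
Joint ranges: [-3.12, 3.12], [-0.85, 1.88], [-1.08, 1.24], [-1.95, 2.15], [-1.57, 1.53], [-3.14, 3.14]. Speed limits (rad/s): [2.57, 2.57, 3.14, 3.14, 3.14, 3.14].

### API

Orientations are given as a rotation vector (axis times angle).
In Python, from plant import robot, capture gives the robot as it stands.
- The arm moves only by the tool send_rows, never from a script. Its argument "motion" is a list of rows, each an object with "slide": the shift along the tool's x, y, z in m, a list of three; "spin": the turn about the tool's z in degrees; "jaw": the opening, from 0 (shut) to 1 (fully open). A call has 1 to 20 rows; each row shifts and turns the commanded pose from where the row before left it, along the tool's axes as they then stand; what a row does not reach is not made up. A row lasts 1/8 s, in which the tool goes at most 62.5 mm and 10.7 degrees, less where a joint would pass 70% of its speed; a pose out of reach is approached as far as the arm can. A call is refused whole if a number of a shift passes 0.0625 or a number of a turn 10.7, either way. A call with a gripper value outside its range is refused whole. The fingers move at their own pace and stop on an object; "force" is the grip in N (left out, the last holds). Time passes only in rows, so rows that do not move let the fingers close. It gives the time, the measured TCP pose, the force and the opening at its end, in the units of the state.
- robot.read_state(): the state, without advancing time (a new reading comes with each control period).
- capture(name): name is "scene" or "top" or "wrist"; returns a dict with "frame" (420x560x3 uint8, red, green, blue), "fx", "fy", "cx", "cy" (pixels), "eye" and "orientation" of the camera in the world; the wrist camera has in their place "T_tool_cam" (4x4, takes a point from camera to tool coordinates, whose origin is the TCP and whose axes are the flange's). Camera axes: x right, y down, z forward; pixel columns grow to the right and rows downward; lengths in m; the calibration is good to about 2 mm. A picture is of the moment at which its call begins: read the wrist's pose just before it. There is no depth.
- robot.sign_off(): hands the job in, once; it reports no verdict.
The state is a dict: "clock": time; "joint_pos": joint angles; "qvel": joint speeds; "joint_efforts": joint torques, N m; "tool_pos": TCP position; "eef_rot": TCP orientation; "force": force on the tool from outside, world axes, zero at the start; "torque": the same for the moment, N m; "gripper_width": finger opening in m.
Only numpy, scipy, OpenCV 4.12 (cv2) and the standard library are available. Lean on these libraries where they do the work, as an engineer would, in place of code of your own. Each camera call takes 0.05 s, during which the arm holds its last target.

### The job

Stand the plaster mould upright on the bed of the bench clamp, in the middle between its jaws, with the mould's seam parallel to the jaw faces. Swing the folded crank arm right over until it lies flat on the other side and its knob stands up, and only after that take the knob and wind it clockwise (seen from above) until the jaws hold the mould and the sprung pressure plate is pushed about half way back towards its jaw, without bottoming it out. Leave the clamp wound like that and the cup, tin and tub where they stand.

Things in the scene. Friction and masses are not known exactly. Their poses are not given: they have to be found in the camera images.
- clamp: Grey bench clamp fixed to the table, 290 mm long (its y), 80 wide (its x); z up. Origin at table level; bed top z = 20 mm. Fixed jaw: face at y = +90, looking to -y, 25 thick, top z = 65. Moving jaw with steel pressure plate travels to +y, top z = 63. Jaws reach x = -35 to +35. Crank column: vertical, radius 28 (foot 36), axis at x = 0, y = -130, top z = 112; crank hub on top.
- fixed_face (a point): Middle of the fixed jaw's face, 42.5 mm above the table; the jaw looks to -y of the clamp.
- plate_face (a point): Middle of the face of the steel pressure plate (70 wide, 10 thick, 41 mm tall), which looks to the fixed jaw, 42.5 mm above the table. At the start 86 to 94 mm from the fixed face, moves with the jaw.
- plate (a joint): How far (m) the sprung pressure plate is pushed back towards the moving jaw: 0 = out (12 mm gap between plate and jaw block), 0.012 = bottomed out. Spring: 4.5 N to start, then 1.5 N per mm.
- crank (a joint): Crank angle (rad) about the column axis; grows clockwise seen from above, moving the jaw to the fixed jaw, 30 mm per turn (4.77 mm per rad). At 0 the plate's face is 90 mm from the fixed jaw and the unfolded arm points along the clamp's -x. Starts between -0.8 and 0.8. Stiff (0.2 N m); stays where it is left and holds the pressure.
- fold (a joint): Fold angle (rad) of the crank arm about a level hinge on the hub: 0 = folded (arm lies level across the hub, knob hanging down beside the column), 1.57 = arm upright, 3.14 = unfolded, at its stop (arm level on the other side, knob standing up). Friction 0.09 N m; stays where it is left.
- fold_hinge (a point): Centre of the fold hinge, 10 mm off the column axis, 135 mm above the table. The hinge axis is level and square to the arm.
- crank_end (a point): Point in the middle of the crank arm (steel bar 22 mm wide, 9 mm thick, 73 mm long) on the knob's axis, 55 mm from the hinge; the bar runs 12 mm further. When folded the arm end is 45 mm from the column axis, unfolded 65 mm. Its x axis runs along the arm from hinge to end; the knob lies towards its -z.
- knob_top (a point): Free end of the black knob (18 mm diameter, 40 mm long, turns freely on its pin), 45.5 mm from crank_end, on the knob's axis.
- mould: Off-white two-part plaster mould, 50 (x) by 64 (y) by 100 mm (z), about 0.45 kg, standing on the table left of the clamp. Origin: centre of its underside, z up. The dark seam runs round the middle, square to its y axis; the pour hole is on top. It can be gripped across its 50 mm sides, above the jaws.
- cup: White paper cup, rim 76 mm, 90 mm tall, origin under its centre. Leave it alone.
- tin: Rectangular metal tin 70 x 110 x 170 mm, origin under its centre. Leave it alone.
- tub: Clear tub with white lid, 108 x 148 x 59 mm, origin under its centre. Leave it alone.
Not all that is in view belongs to the job. Leave any blue or yellow look-alike of the mould alone.

How it is judged:
By the outcome, as a careful person would: the job done as asked, in the order asked, and still so for the second after the job is handed in, with the robot touching nothing.
It also fails if it takes over 67 s, if anything falls off the work surface, if the arm or the gripper's body presses on something with over 40 N, if the wrist force passes 120 N, or if a joint passes its speed limit or range.

## Working session

There is one attempt and no reset: what is moved stays moved. The work goes in short steps, Python scripts to look and compute and a tool call to move; the robot and the scene stay as the last step left them, time stands still between calls to the robot, and variables do not carry over. Pictures are saved under pics/ and viewed, and the job is handed in when it is done.

Besides the shell and the picture viewer there is one more tool, called after "Request:" as name(argument=value, ...) on one line, values as JSON. send_rows: Moves the arm, as the interface text tells. Its arguments: {"type":"object","properties":{"motion":{"type":"array"},"force":{"type":"number"}},"required":["motion"]}

```bash
ls; mkdir -p pics; cat > h.py <<'E'
import numpy as np, cv2
from plant import robot, capture
from scipy.spatial.transform import Rotation as R
def Rm(o):
    o=np.array(o,float)
    if o.shape==(3,3): return o
    if o.shape==(4,): return R.from_quat(o).as_matrix()
    return R.from_rotvec(o).as_matrix()
def cam(name):
    s=robot.read_state(); c=capture(name)
    if name=='wrist':
        T=np.array(c['T_tool_cam']); Rt=R.from_rotvec(s['eef_rot']).as_matrix()
        c['E']=np.array(s['tool_pos'])+Rt@T[:3,3]; c['Rw']=Rt@T[:3,:3]
    else:
        c['E']=np.array(c['eye'],float); c['Rw']=Rm(c['orientation'])
    return c
def ray(c,u,v):
    d=c['Rw']@np.array([(u-c['cx'])/c['fx'],(v-c['cy'])/c['fy'],1]); return c['E'],d
def onz(c,u,v,z):
    e,d=ray(c,u,v); return e+d*(z-e[2])/d[2]
def proj(c,p):
    q=c['Rw'].T@(np.array(p)-c['E']); return np.array([c['fx']*q[0]/q[2]+c['cx'],c['fy']*q[1]/q[2]+c['cy']])
def tri(l):
    A=np.zeros((3,3));b=np.zeros(3)
    for c,u,v in l:
        e,d=ray(c,u,v);d=d/np.linalg.norm(d);P=np.eye(3)-np.outer(d,d);A+=P;b+=P@e
    return np.linalg.solve(A,b)
def save(c,n,crop=None,k=1):
    f=c['frame'][:,:,::-1]
    if crop: x0,y0,x1,y1=crop; f=f[y0:y1,x0:x1]
    if k!=1: f=cv2.resize(f,None,fx=k,fy=k,interpolation=cv2.INTER_CUBIC)
    cv2.imwrite('pics/'+n,f)
def store(c,n):
    import pickle; pickle.dump(c,open(n,'wb'))
def load(n):
    import pickle; return pickle.load(open(n,'rb'))
E
python3 - <<'E'
from h import *
for n in ['scene','top','wrist']:
    c=cam(n); save(c,n+'0.png'); store(c,n+'0.pkl'); print(n,c['fx'],c['cx'],c['E'],c['Rw'].round(3).tolist())
print(robot.read_state())
E
```

```text
pics
scene 458.8339617252306 285.1201608145983 [ 1.51696498 -0.30543669  0.92317539] [[0.316, 0.603, -0.732], [0.949, -0.193, 0.251], [0.01, -0.774, -0.633]]
top 410.35338149277527 276.00265724919774 [0.35494814 0.03775274 1.27924719] [[-0.091, -0.973, 0.21], [-0.996, 0.089, -0.017], [-0.002, -0.211, -0.977]]
wrist 358.44259531137334 276.7696023870607 [0.18475059 0.60073826 0.37273592] [[0.409, 0.871, 0.273], [0.912, -0.39, -0.125], [-0.003, 0.3, -0.954]]
{'clock': 0.15, 'joint_pos': array([ 1.04564772e+00,  2.76982513e-01, -2.75749434e-02,  1.26797849e+00,
       -1.14322288e-05,  1.46740687e+00]), 'qvel': array([-0.00120314, -0.0039383 ,  0.00484228,  0.0011591 ,  0.00041233,
       -0.00112283]), 'joint_efforts': array([-3.95375655e-04, -4.46057653e+01,  2.95639157e+01,  1.05055596e-02,
       -8.79040908e-05, -1.07743037e-05]), 'tool_pos': array([0.25555326, 0.56969937, 0.23039723]), 'eef_rot': array([-6.57487870e-01, -3.07148126e+00,  2.60386837e-03]), 'force': array([-0.16757537, -0.24856013,  0.21258738]), 'torque': array([ 0.01073244, -0.00853995, -0.0517082 ]), 'gripper_width': 0.08515687240270578}
```

View pics/scene0.png

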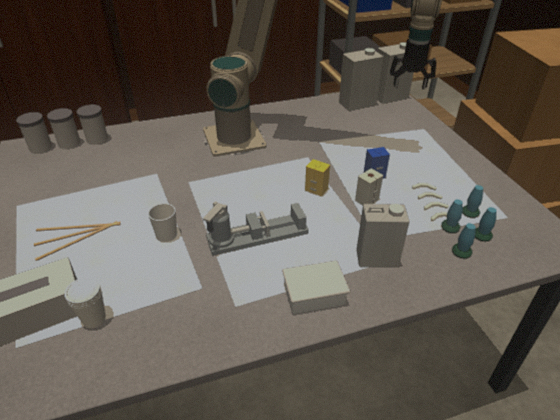

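View pics/top0.png

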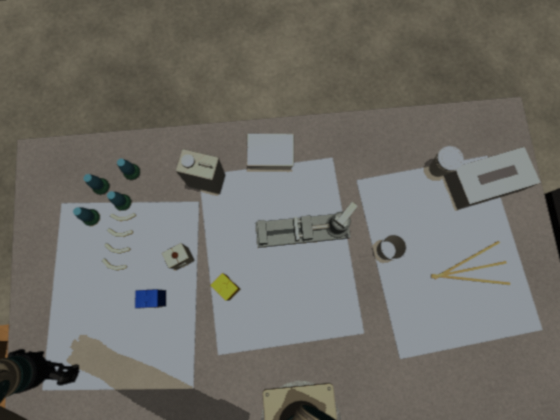

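View pics/wrist0.png

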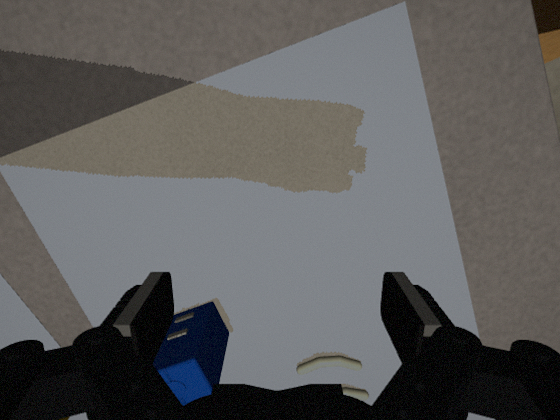

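The scene shows the off-white mould at about (370,187) in the scene view and (176,256) in the top view. The clamp lies across (208–305, 225) in scene and (257–350, 230) in top, with its crank end towards -y and the folded arm pointing up-right. The blue and yellow look-alikes are at (377,163) and (318,178) in scene.

```bash
python3 - <<'E'
from h import *
t=load('top0.pkl'); save(t,'topz.png',(150,180,370,310),3.6)
s=load('scene0.pkl'); save(s,'scenez.png',(190,140,400,280),3.8)
E
```

```text
(no output)
```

View pics/topz.png

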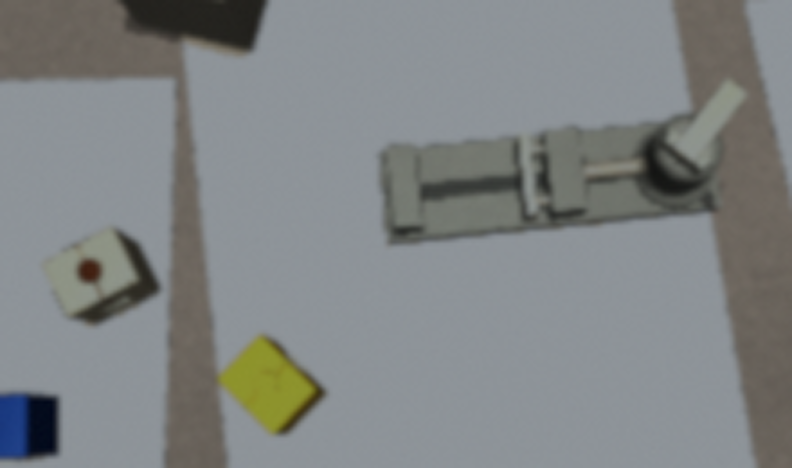

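View pics/scenez.png

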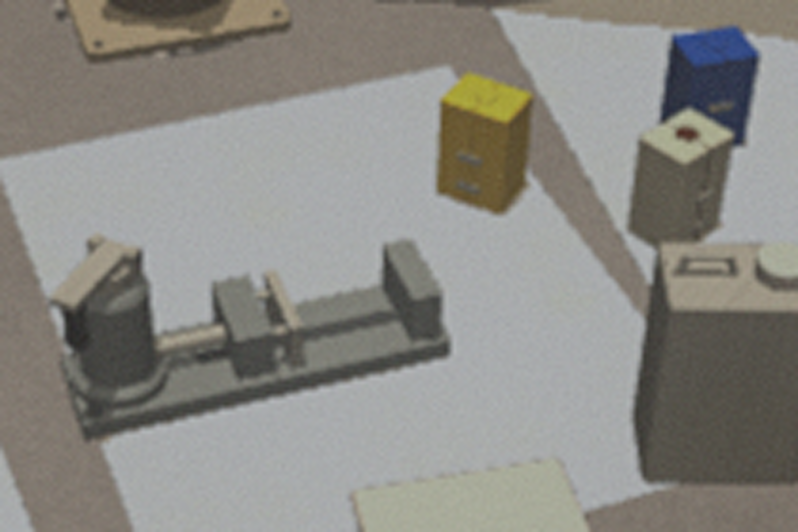

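```bash
python3 - <<'E'
from h import *
t=load('top0.pkl'); s=load('scene0.pkl')
def tp(x,y): return (x/3.6+150,y/3.6+180)
def sp(x,y): return (x/3.8+190,y/3.8+140)
for n,p,z in [('bl',(390,242),.02),('tl',(381,152),.02),('br',(716,210),.02),('fixed jaw top',(388,148),.065),('fj',(416,146),.065),('fj',(423,230),.065),('fj',(393,233),.065),('mtop',(43,268),.1),('',(113,230),.1),('',(137,275),.1),('',(70,318),.1),('hole',(89,270),.1),('armend',(735,90),.14),('yellow',(262,338),.1),('',(278,430),.1),('',(218,382),.1),('',(318,388),.1)]:
    print(n,onz(t,*tp(*p),z).round(4))
print('scene')
for n,p,z in [('hole',(687,133),.1),('mtop',(690,110),.1),('',(732,133),.1),('',(685,162),.1),('',(638,138),.1),('yell',(465,75),.1),('blue',(740,30),.1),('base front right',(450,345),.02),('base front left',(85,430),.02),('tin',(665,310),.17),('tin',(655,245),.17)]:
    print(n,onz(s,*sp(*p),z).round(4))
print(R.from_rotvec(robot.read_state()['eef_rot']).as_matrix().round(3), capture('wrist')['T_tool_cam'])
E
```

```text
bl [0.5151 0.0809 0.02  ]
tl [0.5938 0.0823 0.02  ]
br [ 0.5171 -0.2002  0.02  ]
fixed jaw top [0.5881 0.0746 0.065 ]
fj [0.5877 0.0512 0.065 ]
fj [0.5168 0.0514 0.065 ]
fj [0.5166 0.0763 0.065 ]
mtop [0.5094 0.3559 0.1   ]
 [0.5348 0.2989 0.1   ]
 [0.4969 0.2814 0.1   ]
 [0.4677 0.3359 0.1   ]
hole [0.5044 0.3194 0.1   ]
armend [ 0.5952 -0.2047  0.14  ]
yellow [0.4382 0.1852 0.1   ]
 [0.3661 0.1773 0.1   ]
 [0.4072 0.2218 0.1   ]
 [0.3954 0.1439 0.1   ]
scene
hole [0.5065 0.3189 0.1   ]
mtop [0.4777 0.3361 0.1   ]
 [0.5176 0.3539 0.1   ]
 [0.5418 0.2994 0.1   ]
 [0.5007 0.2778 0.1   ]
yell [0.3726 0.1772 0.1   ]
blue [0.3795 0.4346 0.1   ]
base front right [0.6053 0.0792 0.02  ]
base front left [ 0.6094 -0.2046  0.02  ]
tin [0.7681 0.1615 0.17  ]
tin [0.7049 0.185  0.17  ]
[[-0.912  0.409 -0.001]
 [ 0.409  0.912 -0.002]
 [ 0.    -0.002 -1.   ]] [[ 1.06523571e-04 -9.53820001e-01 -3.00378751e-01  7.73522077e-02]
 [ 9.99999863e-01  2.55613993e-04 -4.57043590e-04 -8.48386136e-04]
 [ 5.12718330e-04 -3.00378661e-01  9.53819898e-01 -1.42474630e-01]
 [ 0.00000000e+00  0.00000000e+00  0.00000000e+00  1.00000000e+00]]
```

Request:
send_rows(motion=[{"slide": [0,0,0],"spin": 10.25,"jaw": 1},{"slide": [0,0,0],"spin": 10.25,"jaw": 1},{"slide": [0,0,0],"spin": 10.25,"jaw": 1},{"slide": [0,0,0],"spin": 10.25,"jaw": 1},{"slide": [-0.04,0.0149,0],"spin": 0,"jaw": 1},{"slide": [-0.04,0.0149,0],"spin": 0,"jaw": 1},{"slide": [-0.04,0.0149,0],"spin": 0,"jaw": 1},{"slide": [-0.04,0.0149,0],"spin": 0,"jaw": 1},{"slide": [-0.04,0.0149,0],"spin": 0,"jaw": 1},{"slide": [-0.04,0.0149,0],"spin": 0,"jaw": 1},{"slide": [-0.04,0.0149,0],"spin": 0,"jaw": 1},{"slide": [-0.0527,0.0149,0],"spin": 0,"jaw": 1},{"slide": [0,0,0],"spin": 0,"jaw": 1}])

```text
clock: 1.82
tool_pos: [0.5059, 0.3158, 0.231]
eef_rot: [1.698, 2.642, -0.0]
force: [-0.3, 0.4, -0.7]
gripper_width: 0.0852
```

```bash
python3 - <<'E'
from h import *
s=robot.read_state();print(s['clock'],s['tool_pos'],R.from_rotvec(s['eef_rot']).as_matrix().round(3).tolist(),s['qvel'].round(3))
c=cam('wrist'); save(c,'w1.png'); store(c,'w1.pkl')
E
```

```text
1.825 [0.50593436 0.31578862 0.23104066] [[-0.415, 0.91, 0.0], [0.91, 0.415, -0.001], [-0.001, 0.0, -1.0]] [ 0.054 -0.01  -0.01   0.016  0.036  0.021]
```

View pics/w1.png

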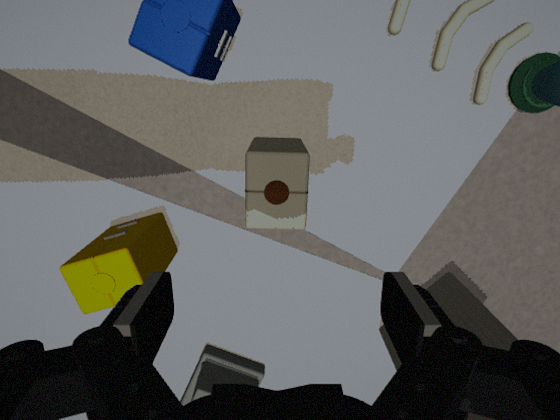

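The wrist view shows the mould squarely between the fingers. Its top corners are at about (247,152), (309,153), (307,229) and (245,228), and the seam runs level at row 191.

```bash
python3 - <<'E'
from h import *
c=load('w1.pkl'); s=robot.read_state()
Rt=R.from_rotvec(s['eef_rot']).as_matrix()
P=np.array([onz(c,u,v,.1) for u,v in [(247,152),(309,153),(307,229),(245,228)]])
print(P.round(4)); m=P.mean(0); print(m, Rt.T@(m-s['tool_pos']), s['tool_pos'])
for a,b in [(0,3),(1,2),(0,1),(3,2)]:
    d=Rt.T@(P[b]-P[a]); print(np.degrees(np.arctan2(d[1],d[0])),np.linalg.norm(d))
E
```

```text
[[0.47   0.3372 0.1   ]
 [0.5133 0.3562 0.1   ]
 [0.5392 0.2998 0.1   ]
 [0.4928 0.2795 0.1   ]]
[0.50383421 0.31818607 0.1       ] [ 1.30111535e-03 -9.36657760e-05  1.30959143e-01] [0.50456248 0.3170447  0.23095864]
-176.9565398369985 0.062044366675628244
-179.94268027600404 0.06206530805241801
91.02452176627285 0.04733475590835473
91.08186782176278 0.05056826050060192
```

Request:
send_rows(motion=[{"slide": [0.001,0,0.04],"spin": 0,"jaw": 1},{"slide": [0,0,0.04],"spin": 0,"jaw": 1},{"slide": [0,0,0.04],"spin": 0,"jaw": 1},{"slide": [0,0,0.04],"spin": 0,"jaw": 1},{"slide": [0,0,0.019],"spin": 0,"jaw": 1},{"slide": [0,0,0],"spin": 0,"jaw": 1},{"slide": [0,0,0],"spin": 0,"jaw": 0.3},{"slide": [0,0,0],"spin": 0,"jaw": 0.3},{"slide": [0,0,0],"spin": 0,"jaw": 0.3},{"slide": [0,0,0],"spin": 0,"jaw": 0.3},{"slide": [0,0,0],"spin": 0,"jaw": 0.3}], force=50)

```text
clock: 3.25
tool_pos: [0.5046, 0.3199, 0.0544]
eef_rot: [1.691, 2.646, 0.004]
force: [-1.5, -0.0, 6.6]
gripper_width: 0.0494
```

```bash
python3 - <<'E'
from h import *
t=load('top0.pkl'); save(t,'topz2.png',(250,195,365,255),6.9)
s=load('scene0.pkl'); save(s,'scenez2.png',(200,195,315,260),6.9)
E
```

```text
(no output)
```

View pics/topz2.png

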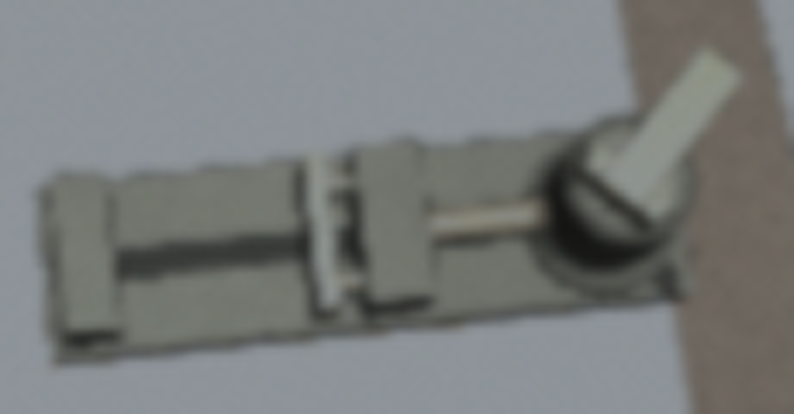

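View pics/scenez2.png

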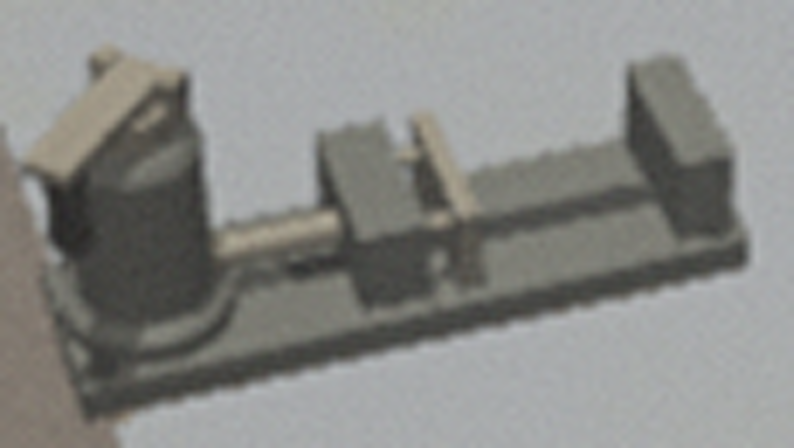

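Request:
send_rows(motion=[{"slide": [0,0,-0.02],"spin": 0,"jaw": 0.3},{"slide": [0,0,-0.03],"spin": 0,"jaw": 0.3},{"slide": [0,0,-0.04],"spin": 0,"jaw": 0.3},{"slide": [0,0,-0.02],"spin": 0,"jaw": 0.3},{"slide": [0,0,0],"spin": 0,"jaw": 0.3}])

```text
clock: 3.88
tool_pos: [0.5044, 0.3197, 0.1637]
eef_rot: [1.691, 2.646, 0.005]
force: [0.5, 0.3, -5.4]
gripper_width: 0.0497
```

The crops show the clamp clearly. In the top crop the fixed jaw top is at about (55–118, 178–340), the plate at (308–335, 158–312), and the arm end at (722,62).

```bash
python3 - <<'E'
from h import *
t=load('top0.pkl'); s=load('scene0.pkl')
def T(x,y,z): return onz(t,x/6.9+250,y/6.9+195,z).round(4)
def S(x,y,z): return onz(s,x/6.9+200,y/6.9+195,z).round(4)
print('T fixed', T(57,178,.065),T(108,173,.065),T(120,328,.065),T(65,337,.065))
print('T plate face ends',T(308,160,.063),T(322,312,.063))
print('T base', T(42,190,.02),T(55,360,.02),T(690,298,.02))
print('T armend corners', T(706,48,.1395),T(741,73,.1395), 'hinge edge', T(618,178,.1395),T(655,205,.1395))
print('S fixed', S(632,62,.065),S(683,55,.065),S(733,155,.065),S(680,165,.065))
print('S plate front', S(432,113,.063),S(476,212,.063))
print('S base bottom front', S(748,265,0),S(90,418,0), 'top',S(745,240,.02),S(85,390,.02))
print('S arm', S(125,57,.1395),S(180,80,.1395),S(28,160,.1395),S(70,177,.1395))
st=robot.read_state();print(st['tool_pos'],R.from_rotvec(st['eef_rot']).as_matrix().round(3).tolist())
E
```

```text
T fixed [0.589  0.0731 0.065 ] [0.5891 0.0507 0.065 ] [0.5208 0.0514 0.065 ] [0.5191 0.0754 0.065 ]
T plate face ends [ 0.5873 -0.0369  0.063 ] [ 0.5201 -0.0362  0.063 ]
T base [0.5927 0.0816 0.02  ] [0.5153 0.082  0.02  ] [ 0.5172 -0.2037  0.02  ]
T armend corners [ 0.6046 -0.2008  0.1395] [ 0.5928 -0.2138  0.1395] hinge edge [ 0.5536 -0.1578  0.1395] [ 0.5411 -0.1715  0.1395]
S fixed [0.5254 0.0541 0.065 ] [0.5276 0.0766 0.065 ] [0.596 0.074 0.065] [0.5952 0.051  0.065 ]
S plate front [ 0.5296 -0.0365  0.063 ] [ 0.5951 -0.037   0.063 ]
S base bottom front [0.5958 0.0837 0.    ] [ 0.5992 -0.2024  0.    ] top [0.6008 0.0795 0.02  ] [ 0.6031 -0.2034  0.02  ]
S arm [ 0.5479 -0.1654  0.1395] [ 0.5684 -0.1481  0.1395] [ 0.5973 -0.213   0.1395] [ 0.6118 -0.1999  0.1395]
[0.50441016 0.31967808 0.1637473 ] [[-0.42, 0.908, 0.003], [0.908, 0.42, 0.002], [0.0, 0.003, -1.0]]
```

Request:
send_rows(motion=[{"slide": [0,0,0],"spin": 8.1,"jaw": 0.3},{"slide": [0,0,0],"spin": 8.1,"jaw": 0.3},{"slide": [0,0,0],"spin": 8.2,"jaw": 0.3},{"slide": [-0.03,0.0055,0],"spin": 0,"jaw": 0.3},{"slide": [-0.035,0.0055,0],"spin": 0,"jaw": 0.3},{"slide": [-0.035,0.0055,0],"spin": 0,"jaw": 0.3},{"slide": [-0.035,0.0055,0],"spin": 0,"jaw": 0.3},{"slide": [-0.035,0.0055,0],"spin": 0,"jaw": 0.3},{"slide": [-0.035,0.0055,0],"spin": 0,"jaw": 0.3},{"slide": [-0.035,0.0055,0],"spin": 0,"jaw": 0.3},{"slide": [-0.035,0.0055,0],"spin": 0,"jaw": 0.3},{"slide": [-0.0366,0.0054,0],"spin": 0,"jaw": 0.3},{"slide": [0,0,0],"spin": 0,"jaw": 0.3},{"slide": [0,0,0],"spin": 0,"jaw": 0.3}])

```text
clock: 5.62
tool_pos: [0.5537, 0.0083, 0.1606]
eef_rot: [-2.211, -2.227, 0.003]
force: [-0.6, 0.9, -4.8]
gripper_width: 0.0494
```

```bash
python3 - <<'E'
from h import *
s=robot.read_state();print(s['clock'],s['tool_pos'],R.from_rotvec(s['eef_rot']).as_matrix().round(3).tolist(),s['joint_pos'].round(2))
c=cam('wrist'); save(c,'w2.png'); store(c,'w2.pkl')
t=cam('top'); save(t,'t2.png',(230,170,370,275),5.6); store(t,'t2.pkl')
s=cam('scene'); save(s,'s2.png',(190,140,330,260),5); store(s,'s2.pkl')
E
```

```text
5.625 [0.55366047 0.00825505 0.16056778] [[-0.007, 1.0, -0.003], [1.0, 0.007, 0.001], [0.001, -0.003, -1.0]] [-0.1   0.2  -0.28  1.1   0.    1.46]
```

View pics/w2.png

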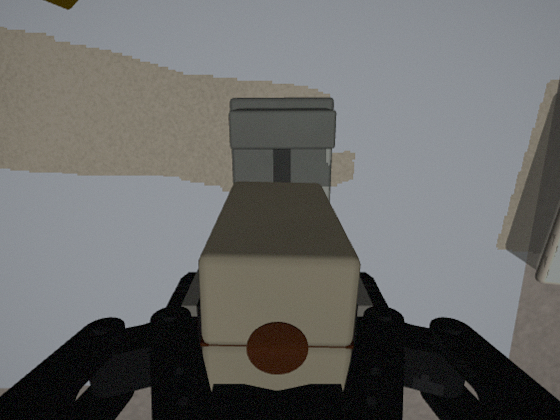

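View pics/t2.png

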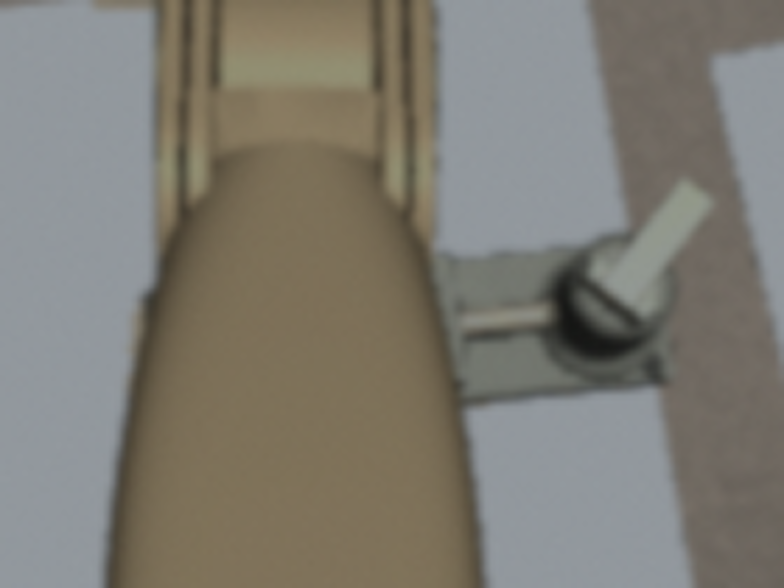

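View pics/s2.png

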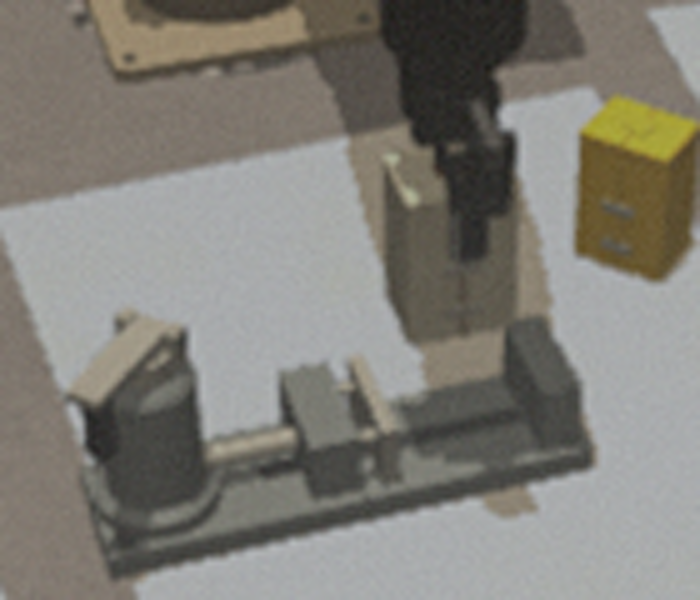

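In the wrist view the fixed jaw's top spans (230,110) to (335,148), dead level. The mould hangs square, centred on column 281.

```bash
python3 - <<'E'
from h import *
c=load('w2.pkl')
for p in [(230,112),(335,112),(229,149),(336,149)]: print(onz(c,*p,.065).round(4))
for p in [(233,165),(331,165)]: print(onz(c,*p,.02).round(4))
print('mould top', [onz(c,*p,.2).round(4) for p in [(202,256),(358,256)]], 'bot',[onz(c,*p,.1065).round(4) for p in [(235,183),(324,183)]])
E
```

```text
[0.5219 0.0734 0.065 ]
[0.5894 0.0739 0.065 ]
[0.5205 0.0496 0.065 ]
[0.5914 0.0502 0.065 ]
[0.5172 0.0304 0.02  ]
[0.5954 0.031  0.02  ]
mould top [array([0.5292, 0.0356, 0.2   ]), array([0.5783, 0.0361, 0.2   ])] bot [array([0.5289, 0.0366, 0.1065]), array([0.579 , 0.037 , 0.1065])]
```

Request:
send_rows(motion=[{"slide": [0.0015,0.002,0.02],"spin": 0,"jaw": 0.3},{"slide": [0,0,0.02],"spin": 0,"jaw": 0.3},{"slide": [0,0,0.02],"spin": 0,"jaw": 0.3},{"slide": [0,0,0.015],"spin": 0,"jaw": 0.3},{"slide": [0,0,0.007],"spin": 0,"jaw": 0.3},{"slide": [0,0,0],"spin": 0,"jaw": 0.3},{"slide": [0,0,0],"spin": 0,"jaw": 0.3}])

```text
clock: 6.65
tool_pos: [0.5579, 0.0095, 0.0811]
eef_rot: [2.212, 2.229, 0.002]
force: [-0.2, 0.2, -4.1]
gripper_width: 0.0495
```

```bash
python3 - <<'E'
from h import *
s=robot.read_state();print(s['clock'],s['tool_pos'],s['force'])
c=cam('wrist'); save(c,'w3.png'); store(c,'w3.pkl')
s=cam('scene'); save(s,'s3.png',(190,140,330,260),5); store(s,'s3.pkl')
E
```

```text
6.65 [0.55790727 0.00952431 0.08109078] [-0.17160481  0.24528622 -4.11919066]
```

View pics/w3.png

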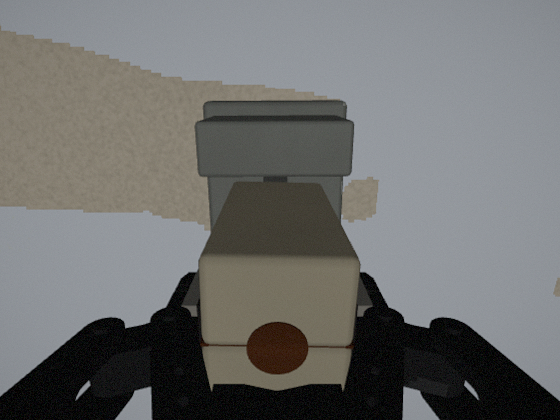

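View pics/s3.png

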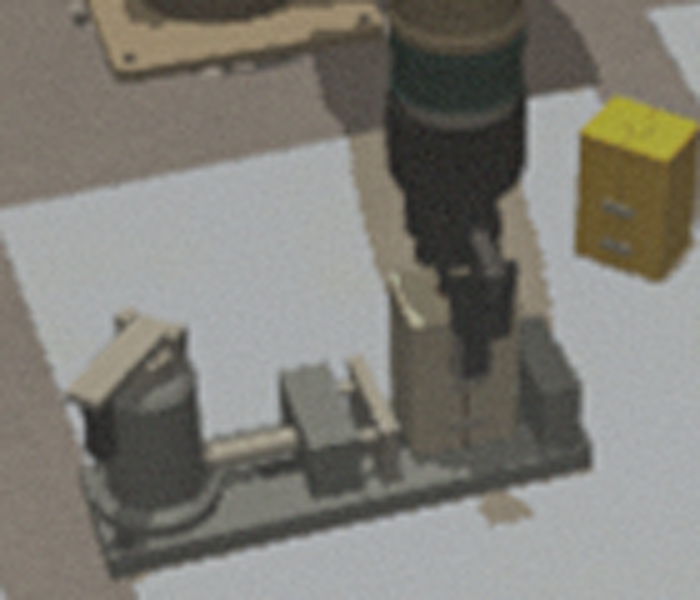

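The wrist view shows the jaw top at columns 197–352 and the mould's lower edge at columns 235–322. The mould is about 1.5 mm too far to the right.

```bash
python3 - <<'E'
from h import *
c=load('w3.pkl')
for p in [(198,122),(352,120),(197,177),(352,177)]: print(onz(c,*p,.065).round(4))
zb=.0811-.0544
print('bot',[onz(c,*p,zb).round(4) for p in [(235,183),(322,183)]],'top',[onz(c,*p,zb+.1).round(4) for p in [(202,256),(358,256)]])
E
```

```text
[0.5226 0.074  0.065 ]
[0.589  0.0754 0.065 ]
[0.5207 0.0498 0.065 ]
[0.5908 0.0503 0.065 ]
bot [array([0.5334, 0.0378, 0.0267]), array([0.5824, 0.0381, 0.0267])] top [array([0.5346, 0.0399, 0.1267]), array([0.5808, 0.0403, 0.1267])]
```

Request:
send_rows(motion=[{"slide": [0,-0.002,0.004],"spin": 0,"jaw": 0.3},{"slide": [0,0,0.002],"spin": 0,"jaw": 0.3},{"slide": [0,0,0],"spin": 0,"jaw": 0.3},{"slide": [0,0,0],"spin": 0,"jaw": 0.3}])

```text
clock: 7.25
tool_pos: [0.5549, 0.0095, 0.0745]
eef_rot: [-2.213, -2.23, 0.001]
force: [-1.7, 0.1, -0.8]
gripper_width: 0.0495
```

Request:
send_rows(motion=[{"slide": [0,0,0],"spin": 0,"jaw": 0.65},{"slide": [0,0,0],"spin": 0,"jaw": 0.75},{"slide": [0,0,0],"spin": 0,"jaw": 1},{"slide": [0,0,-0.01],"spin": 0,"jaw": 1},{"slide": [0,0,-0.04],"spin": 0,"jaw": 1},{"slide": [0,0,-0.05],"spin": 0,"jaw": 1},{"slide": [0,0,-0.05],"spin": 0,"jaw": 1},{"slide": [0,0,-0.05],"spin": 0,"jaw": 1},{"slide": [0,0,0],"spin": 0,"jaw": 1}])

```text
clock: 8.38
tool_pos: [0.5585, 0.0092, 0.2807]
eef_rot: [2.207, 2.224, 0.011]
force: [-0.2, 0.4, -0.4]
gripper_width: 0.0854
```

```bash
python3 - <<'E'
from h import *
s=robot.read_state();print(s['clock'],s['tool_pos'],s['force'])
c=cam('wrist'); save(c,'w4.png'); store(c,'w4.pkl')
E
```

```text
8.375 [0.55852312 0.00922844 0.28071839] [-0.21824344  0.35558342 -0.38207026]
```

View pics/w4.png

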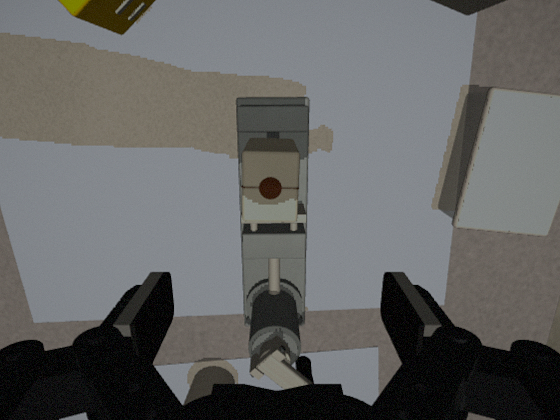

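The wrist view shows the mould at (243–299, 140–222), upright between plate and fixed jaw. The seam is level at row 187, parallel to the jaws, and the sides are centred on the bed.

Request:
send_rows(motion=[{"slide": [0,0,0],"spin": -9.2,"jaw": 1},{"slide": [0,0,0],"spin": -9.2,"jaw": 1},{"slide": [0,0,0],"spin": -9.2,"jaw": 1},{"slide": [0,0,0],"spin": -9.2,"jaw": 1},{"slide": [0,0,0],"spin": -9.2,"jaw": 1},{"slide": [-0.0277,-0.0217,0],"spin": 0,"jaw": 1},{"slide": [-0.0277,-0.0217,0],"spin": 0,"jaw": 1},{"slide": [-0.0277,-0.0217,0],"spin": 0,"jaw": 1},{"slide": [-0.0277,-0.0217,0],"spin": 0,"jaw": 1},{"slide": [-0.0277,-0.0217,0],"spin": 0,"jaw": 1},{"slide": [-0.0277,-0.0217,0],"spin": 0,"jaw": 1},{"slide": [0,0,0],"spin": 0,"jaw": 1},{"slide": [0,0,0],"spin": 0,"jaw": 1}])

```text
clock: 10.05
tool_pos: [0.5849, -0.1987, 0.273]
eef_rot: [-1.165, -2.915, -0.001]
force: [0.4, 0.2, -0.0]
gripper_width: 0.0852
```

```bash
python3 - <<'E'
from h import *
s=robot.read_state();print(s['clock'],s['tool_pos'],s['force'],R.from_rotvec(s['eef_rot']).as_matrix().round(3).tolist(),s['joint_pos'].round(2))
c=cam('wrist'); save(c,'w5.png'); store(c,'w5.pkl')
save(c,'w5z.png',(150,80,410,275),3)
E
```

```text
10.05 [ 0.58493646 -0.19870154  0.27299459] [ 0.37817039  0.21993047 -0.03520772] [[-0.724, 0.689, -0.002], [0.689, 0.724, 0.002], [0.003, -0.0, -1.0]] [-0.43  0.25  0.02  1.35  0.    0.33]
```

View pics/w5.png

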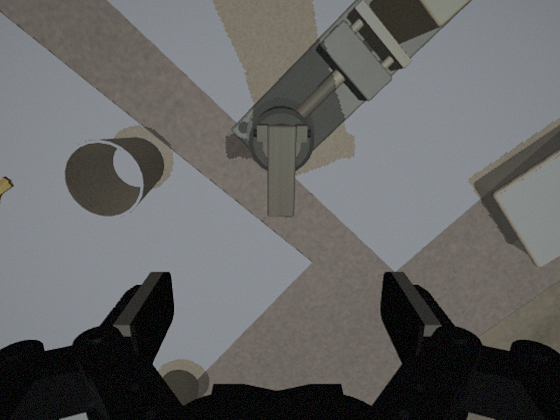

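View pics/w5z.png

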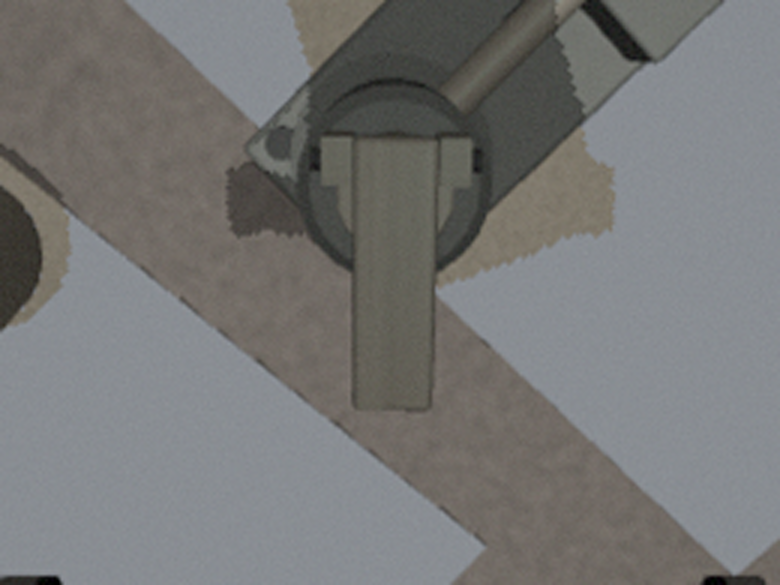

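The arm stands vertically in the wrist image. Its end edge runs from (267,216) to (294,217) and its hinge edge lies at row 126, with the hinge lugs either side.

```bash
python3 - <<'E'
from h import *
c=load('w5.pkl'); s=robot.read_state(); Rt=R.from_rotvec(s['eef_rot']).as_matrix()
print(s['tool_pos'])
for p in [(352,408),(432,410),(355,135),(438,137)]:
    q=onz(c,p[0]/3+150,p[1]/3+80,.1395); print(q.round(4),(Rt.T@(q-s['tool_pos'])).round(4))
E
```

```text
[ 0.58509075 -0.19836938  0.27336053]
[ 0.5912 -0.2169  0.1395] [-0.0175 -0.0092  0.1338]
[ 0.6066 -0.2016  0.1395] [-0.0181  0.0125  0.1338]
[ 0.5397 -0.1661  0.1395] [ 0.0549 -0.0078  0.134 ]
[ 0.5544 -0.1513  0.1395] [0.0544 0.0131 0.134 ]
```

Request:
send_rows(motion=[{"slide": [-0.0058,0.0019,0.03],"spin": 0,"jaw": 0.8},{"slide": [0,0,0.04],"spin": 0,"jaw": 0.8},{"slide": [0,0,0.04],"spin": 0,"jaw": 0.8},{"slide": [0,0,0.03],"spin": 0,"jaw": 0.8},{"slide": [0,0,0.016],"spin": 0,"jaw": 0.7},{"slide": [0,0,0],"spin": 0,"jaw": 0.6},{"slide": [0,0,0],"spin": 0,"jaw": 0.5}], force=20)

```text
clock: 10.98
tool_pos: [0.5924, -0.2022, 0.1199]
eef_rot: [1.164, 2.915, -0.0]
force: [-0.0, -0.3, 0.3]
gripper_width: 0.0422
```

```bash
python3 - <<'E'
from h import *
s=robot.read_state();print(s['clock'],s['tool_pos'],s['force'])
c=cam('wrist'); save(c,'w6.png'); store(c,'w6.pkl')
s=cam('scene'); save(s,'s6.png',(170,120,310,260),4.2); store(s,'s6.pkl')
E
```

```text
10.975 [ 0.59244902 -0.2021675   0.1198789 ] [-0.01348877 -0.26396947  0.31869191]
```

View pics/w6.png

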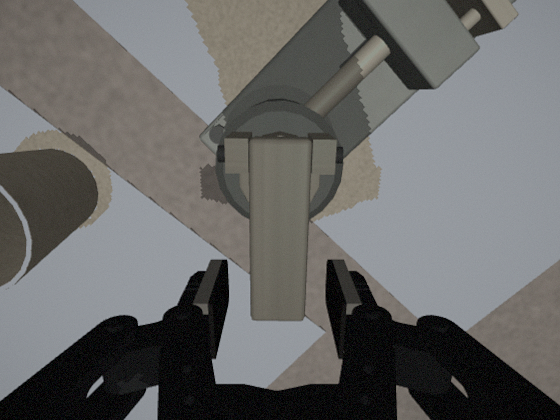

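View pics/s6.png

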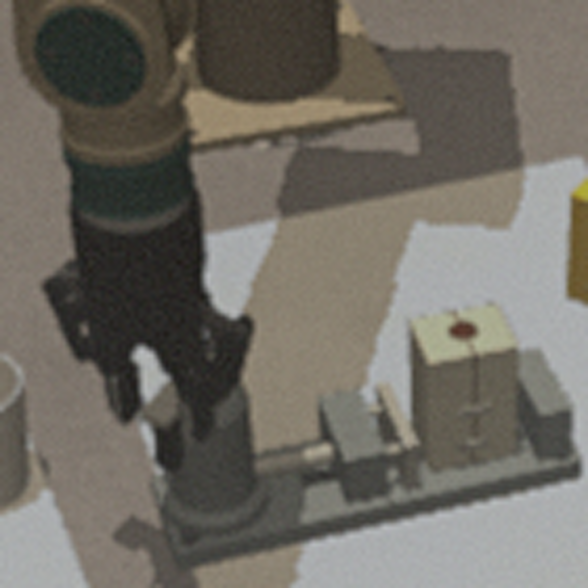

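The bar is centred between the pads: bar columns 251–307, pads at 225 and 330. Its end edge is at row 320.

```bash
python3 - <<'E'
from h import *
c=load('w6.pkl'); s=robot.read_state(); Rt=R.from_rotvec(s['eef_rot']).as_matrix()
print(s['tool_pos'])
for p in [(251,320),(304,320),(251,138),(312,138)]:
    q=onz(c,*p,.1395); print(q.round(4),(Rt.T@(q-s['tool_pos'])).round(4))
E
```

```text
[ 0.59260074 -0.20244912  0.12016465]
[ 0.5911 -0.2165  0.1395] [-0.0086 -0.0112 -0.0193]
[ 0.6056 -0.2011  0.1395] [-0.0086  0.01   -0.0193]
[ 0.5401 -0.1659  0.1395] [ 0.0632 -0.0097 -0.0195]
[ 0.5543 -0.1509  0.1395] [ 0.0632  0.011  -0.0195]
```

Request:
send_rows(motion=[{"slide": [0.003,0,0.003],"spin": 0,"jaw": 0.5},{"slide": [0,0,0],"spin": 0,"jaw": 0.1},{"slide": [0,0,0],"spin": 0,"jaw": 0.1},{"slide": [0,0,0],"spin": 0,"jaw": 0.1},{"slide": [0,0,0],"spin": 0,"jaw": 0.1}], force=20)

```text
clock: 11.7
tool_pos: [0.5894, -0.1995, 0.1156]
eef_rot: [1.166, 2.917, 0.002]
force: [1.3, 3.7, 1.7]
gripper_width: 0.022
```

```bash
python3 - <<'E'
from h import *
s=robot.read_state();print(s['clock'],s['tool_pos'],s['force'],s['torque'])
r=55;p=None
for k in range(0,181,10):
    a=np.radians(k); q=np.array([-r*np.cos(a),-r*np.sin(a)])
    if p is not None: print(k,(q-p).round(1))
    p=q
E
```

```text
11.7 [ 0.58942373 -0.19946314  0.11555067] [1.28371662 3.68808904 1.70347645] [ 0.66292763 -0.14685199 -0.28430149]
10 [ 0.8 -9.6]
20 [ 2.5 -9.3]
30 [ 4.1 -8.7]
40 [ 5.5 -7.9]
50 [ 6.8 -6.8]
60 [ 7.9 -5.5]
70 [ 8.7 -4.1]
80 [ 9.3 -2.5]
90 [ 9.6 -0.8]
100 [9.6 0.8]
110 [9.3 2.5]
120 [8.7 4.1]
130 [7.9 5.5]
140 [6.8 6.8]
150 [5.5 7.9]
160 [4.1 8.7]
170 [2.5 9.3]
180 [0.8 9.6]
```

Request:
send_rows(motion=[{"slide": [0.0008,0,-0.0096],"spin": 0,"jaw": 0.1},{"slide": [0.0025,0,-0.0093],"spin": 0,"jaw": 0.1},{"slide": [0.0041,0,-0.0087],"spin": 0,"jaw": 0.1},{"slide": [0.0055,0,-0.0079],"spin": 0,"jaw": 0.1},{"slide": [0.0068,0,-0.0068],"spin": 0,"jaw": 0.1},{"slide": [0.0079,0,-0.0055],"spin": 0,"jaw": 0.1},{"slide": [0.0087,0,-0.0041],"spin": 0,"jaw": 0.1},{"slide": [0.0093,0,-0.0025],"spin": 0,"jaw": 0.1},{"slide": [0.0096,0,-0.0008],"spin": 0,"jaw": 0.1},{"slide": [0,0,0],"spin": 0,"jaw": 0.1}])

```text
clock: 12.95
tool_pos: [0.5512, -0.1623, 0.1727]
eef_rot: [1.162, 2.912, 0.001]
force: [5.4, 2.4, -1.2]
gripper_width: 0.0214
```

```bash
python3 - <<'E'
from h import *
s=robot.read_state();print(s['clock'],s['tool_pos'],s['force'],s['torque'])
c=cam('wrist'); save(c,'w7.png'); store(c,'w7.pkl')
s=cam('scene'); save(s,'s7.png',(170,120,310,260),4.2); store(s,'s7.pkl')
E
```

```text
12.95 [ 0.5512268  -0.16225543  0.17265218] [ 5.44619864  2.36678238 -1.24991295] [ 0.40433836 -1.18030048 -0.0370802 ]
```

View pics/w7.png

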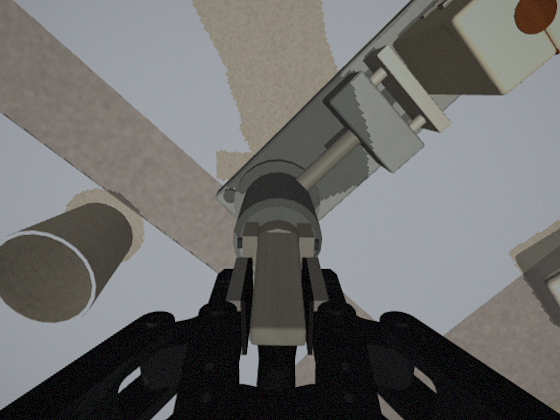

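View pics/s7.png

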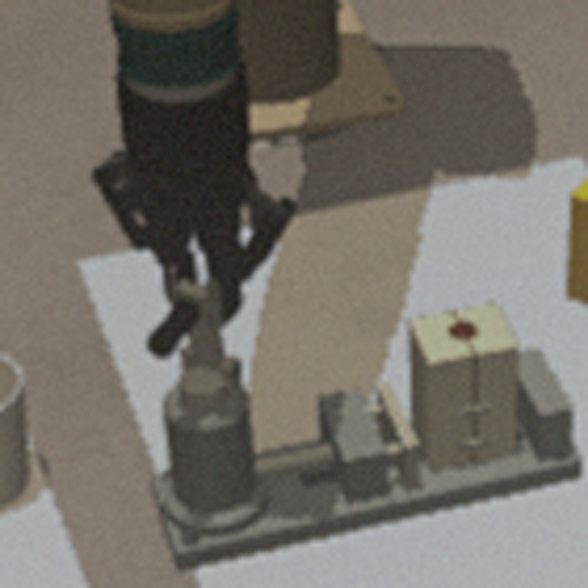

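The bar is upright in the grip, with the knob pointing outwards to the lower left in the scene crop, so the fold is following. I'll continue over.

Request:
send_rows(motion=[{"slide": [0.0096,0,0.0008],"spin": 0,"jaw": 0.1},{"slide": [0.0093,0,0.0025],"spin": 0,"jaw": 0.1},{"slide": [0.0087,0,0.0041],"spin": 0,"jaw": 0.1},{"slide": [0.0079,0,0.0055],"spin": 0,"jaw": 0.1},{"slide": [0.0068,0,0.0068],"spin": 0,"jaw": 0.1},{"slide": [0,0,0],"spin": 0,"jaw": 0.1}])

```text
clock: 13.8
tool_pos: [0.5197, -0.1319, 0.1543]
eef_rot: [1.161, 2.915, 0.004]
force: [0.2, 6.9, 10.4]
gripper_width: 0.0212
```

```bash
python3 - <<'E'
from h import *
s=robot.read_state();print(s['clock'],s['tool_pos'],s['force'],s['torque'])
c=cam('wrist'); save(c,'w8.png'); store(c,'w8.pkl')
s=cam('scene'); save(s,'s8.png',(170,120,310,260),4.2); store(s,'s8.pkl')
E
```

```text
13.8 [ 0.51974609 -0.13191213  0.15426856] [ 0.18769566  6.85600395 10.3879771 ] [ 1.17380471 -0.13323063  0.04612108]
```

View pics/w8.png

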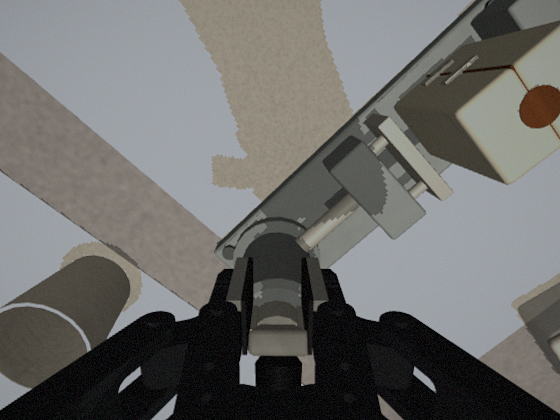

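View pics/s8.png

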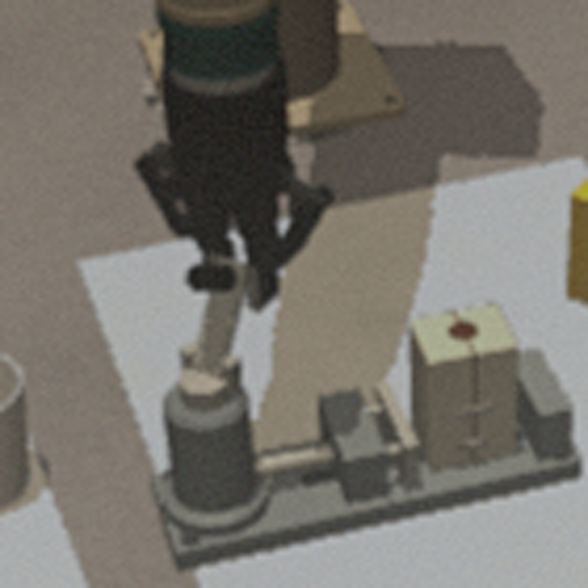

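Request:
send_rows(motion=[{"slide": [0.0055,0,0.0079],"spin": 0,"jaw": 0.1},{"slide": [0.0041,0,0.0087],"spin": 0,"jaw": 0.1},{"slide": [0.0025,0,0.0093],"spin": 0,"jaw": 0.1},{"slide": [0,0,0],"spin": 0,"jaw": 0.1}])

```text
clock: 14.4
tool_pos: [0.5088, -0.1229, 0.1262]
eef_rot: [-1.162, -2.917, -0.003]
force: [-1.1, 6.1, 3.3]
gripper_width: 0.0215
```

```bash
python3 - <<'E'
from h import *
s=robot.read_state();print(s['clock'],s['tool_pos'],s['force'],s['torque'])
c=cam('wrist'); save(c,'w9.png'); store(c,'w9.pkl')
s=cam('scene'); save(s,'s9.png',(170,120,310,260),4.2); store(s,'s9.pkl')
E
```

```text
14.4 [ 0.50879004 -0.12294705  0.12615141] [-1.09548884  6.13973009  3.31409932] [1.12924152 0.013139   0.08221699]
```

View pics/w9.png

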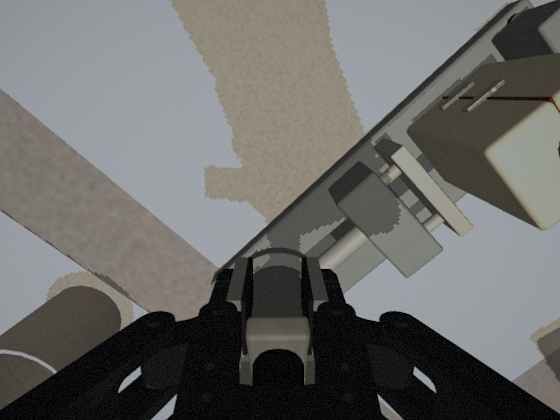

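View pics/s9.png

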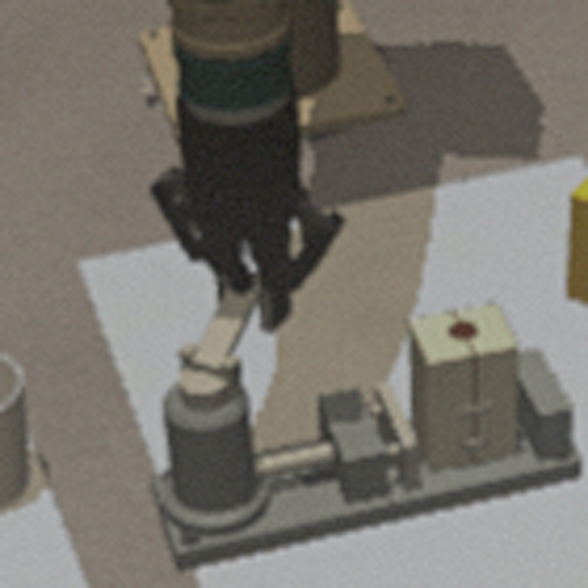

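The bar is near its end position, with the knob now rising between the fingers. I'll press down the last bit.

Request:
send_rows(motion=[{"slide": [0.0008,0,0.006],"spin": 0,"jaw": 0.1},{"slide": [0,0,0.004],"spin": 0,"jaw": 0.1},{"slide": [0,0,0],"spin": 0,"jaw": 0.1}])

```text
clock: 14.88
tool_pos: [0.508, -0.1224, 0.1164]
eef_rot: [-1.162, -2.916, -0.003]
force: [-3.1, 7.2, 5.4]
gripper_width: 0.0216
```

```bash
python3 - <<'E'
from h import *
s=robot.read_state();print(s['clock'],s['tool_pos'],s['force'],s['torque'])
s=cam('scene'); save(s,'s10.png',(190,160,290,260),6); store(s,'s10.pkl')
E
```

```text
14.875 [ 0.50796518 -0.1223735   0.11635648] [-3.08043156  7.1559447   5.42566502] [ 1.11075101  0.20079273 -0.01691517]
```

View pics/s10.png

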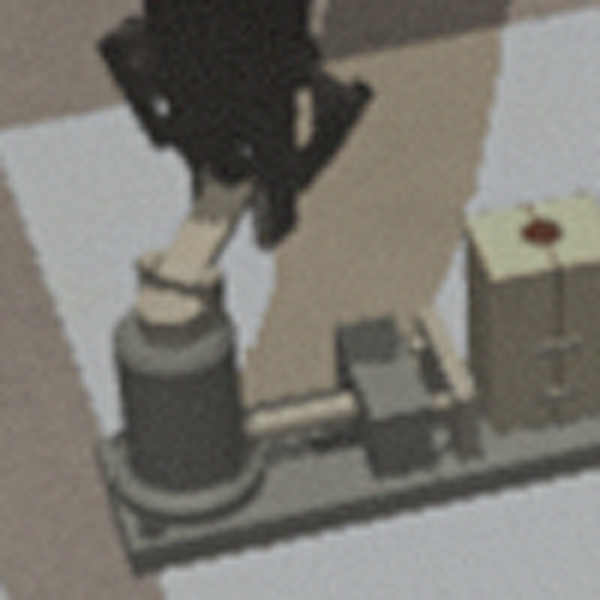

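Request:
send_rows(motion=[{"slide": [0,0,0.002],"spin": 0,"jaw": 0.1},{"slide": [0,0,0.001],"spin": 0,"jaw": 0.1},{"slide": [0,0,0],"spin": 0,"jaw": 0.1}])

```text
clock: 15.3
tool_pos: [0.5079, -0.1222, 0.1153]
eef_rot: [-1.162, -2.917, -0.003]
force: [-7.7, 11.6, 17.5]
gripper_width: 0.0213
```

The force rose to 17.5 N, so the arm is at its stop. Next I release, lift and look.

Request:
send_rows(motion=[{"slide": [0,0,0],"spin": 0,"jaw": 0.5},{"slide": [0,0,0],"spin": 0,"jaw": 0.7},{"slide": [0,0,0],"spin": 0,"jaw": 0.7},{"slide": [0,0,-0.03],"spin": 0,"jaw": 0.7},{"slide": [0,0,-0.04],"spin": 0,"jaw": 0.7},{"slide": [0,0,-0.04],"spin": 0,"jaw": 0.7},{"slide": [0,0,-0.03],"spin": 0,"jaw": 0.7},{"slide": [0,0,0],"spin": 0,"jaw": 0.7},{"slide": [0,0,0],"spin": 0,"jaw": 0.7}])

```text
clock: 16.42
tool_pos: [0.5083, -0.1241, 0.2517]
eef_rot: [-1.166, -2.916, 0.002]
force: [-0.3, -0.2, -0.0]
gripper_width: 0.0597
```

```bash
python3 - <<'E'
from h import *
s=robot.read_state();print(s['clock'],s['tool_pos'],s['force'],s['torque'],s['eef_rot'])
c=cam('wrist'); save(c,'w11.png'); store(c,'w11.pkl')
s=cam('scene'); save(s,'s11.png',(190,160,290,260),6); store(s,'s11.pkl')
E
```

```text
16.425 [ 0.50829946 -0.12407757  0.25165644] [-0.33334825 -0.16841198 -0.0113523 ] [ 0.00032299 -0.02009782  0.01374341] [-1.16554949e+00 -2.91648302e+00  1.98473404e-03]
```

View pics/w11.png

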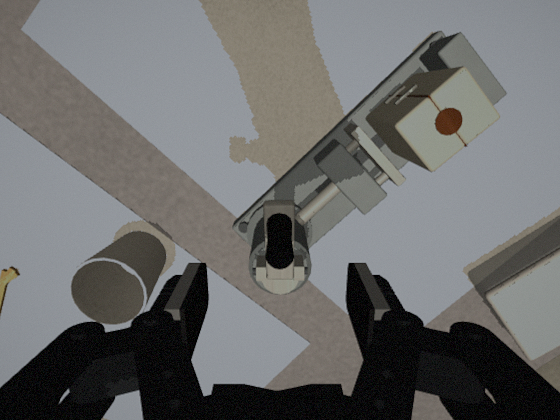

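View pics/s11.png

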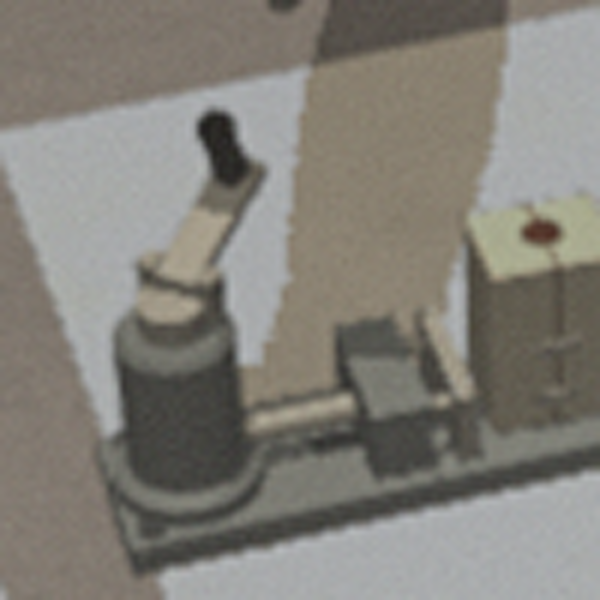

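```bash
python3 - <<'E'
from h import *
c=load('w11.pkl'); s=load('s11.pkl'); s0=load('w5.pkl')
hinge=np.array([.5495,-.1628,.135]); 
hinge=np.array([(.5411+.5546)/2,(-.1661+-.1513)/2,0.135]); 
u=np.array([-.714,.70,0]); 
hinge=np.array([.5470,-.1587,.135])-u*.006
print(hinge)
f=lambda p:((p-[190,160])*6).round(0)
for deg in [180,170,165,160,155,150]:
    a=np.radians(deg); d=-u*np.cos(a)+np.array([0,0,np.sin(a)]); k=-u*np.sin(a)-np.array([0,0,np.cos(a)])
    ce=hinge+.055*d; kt=ce+.0455*k; kb=ce+.0055*k
    print(deg,'scene',f(proj(s,kb)),f(proj(s,kt)),'wrist',proj(c,kb).round(),proj(c,kt).round(), 'armend', proj(c,hinge+.067*d).round())
E
```

```text
[ 0.551284 -0.1629    0.135   ]
180 scene [239. 194.] [234. 125.] wrist [282. 207.] [282. 226.] armend [282. 190.]
170 scene [236. 180.] [222. 119.] wrist [282. 214.] [282. 244.] armend [282. 195.]
165 scene [234. 174.] [216. 118.] wrist [282. 218.] [282. 254.] armend [282. 199.]
160 scene [231. 169.] [209. 118.] wrist [282. 222.] [282. 264.] armend [282. 204.]
155 scene [228. 164.] [202. 119.] wrist [282. 228.] [282. 275.] armend [282. 209.]
150 scene [224. 160.] [195. 122.] wrist [282. 233.] [282. 285.] armend [282. 216.]
```

The overlay numbers put the fold at about 165°, not fully flat: the scene shows the knob from (232,180) to (216,122) and the arm end at wrist row 200. I'll shut the fingers and press the knob top down to the stop.

Request:
send_rows(motion=[{"slide": [-0.008,0.0015,0],"spin": 0,"jaw": 0},{"slide": [0,0,0],"spin": 0,"jaw": 0},{"slide": [0,0,0],"spin": 0,"jaw": 0},{"slide": [0,0,0],"spin": 0,"jaw": 0},{"slide": [0,0,0.02],"spin": 0,"jaw": 0},{"slide": [0,0,0.02],"spin": 0,"jaw": 0},{"slide": [0,0,0.01],"spin": 0,"jaw": 0},{"slide": [0,0,0],"spin": 0,"jaw": 0}])

```text
clock: 17.52
tool_pos: [0.5154, -0.128, 0.2013]
eef_rot: [-1.165, -2.916, 0.0]
force: [-0.6, -0.1, -0.1]
gripper_width: 0.0
```

Request:
send_rows(motion=[{"slide": [0,0,0.004],"spin": 0,"jaw": 0},{"slide": [0,0,0.004],"spin": 0,"jaw": 0},{"slide": [0.001,0,0.004],"spin": 0,"jaw": 0},{"slide": [0,0,0],"spin": 0,"jaw": 0}])

```text
clock: 18.02
tool_pos: [0.5149, -0.127, 0.1906]
eef_rot: [-1.165, -2.917, -0.001]
force: [-2.0, 2.3, 4.1]
gripper_width: -0.0003
```

Request:
send_rows(motion=[{"slide": [0.001,0,0.003],"spin": 0,"jaw": 0},{"slide": [0.001,0,0.003],"spin": 0,"jaw": 0},{"slide": [0.001,0,0.002],"spin": 0,"jaw": 0},{"slide": [0,0,0],"spin": 0,"jaw": 0}])

```text
clock: 18.52
tool_pos: [0.513, -0.1256, 0.1813]
eef_rot: [-1.166, -2.917, 0.001]
force: [0.1, -0.8, -0.5]
gripper_width: -0.0
```

Request:
send_rows(motion=[{"slide": [0.001,0,0.002],"spin": 0,"jaw": 0},{"slide": [0,0,0.001],"spin": 0,"jaw": 0},{"slide": [0,0,0],"spin": 0,"jaw": 0}])

```text
clock: 18.9
tool_pos: [0.5128, -0.1251, 0.18]
eef_rot: [1.165, 2.916, -0.001]
force: [-2.6, 1.2, 7.2]
gripper_width: -0.0002
```

Request:
send_rows(motion=[{"slide": [0,0,0.001],"spin": 0,"jaw": 0},{"slide": [0,0,0],"spin": 0,"jaw": 0}])

```text
clock: 19.15
tool_pos: [0.5127, -0.125, 0.1798]
eef_rot: [1.165, 2.916, -0.0]
force: [-4.1, 1.4, 10.5]
gripper_width: 0.0003
```

Request:
send_rows(motion=[{"slide": [0,0,-0.02],"spin": 0,"jaw": 0},{"slide": [0,0,-0.05],"spin": 0,"jaw": 0.4},{"slide": [0,0,0],"spin": 0,"jaw": 0.5},{"slide": [0,0,0],"spin": 0,"jaw": 0.5}])

```text
clock: 19.65
tool_pos: [0.5124, -0.1249, 0.2477]
eef_rot: [1.166, 2.917, -0.0]
force: [0.0, 0.2, 0.2]
gripper_width: 0.0428
```

```bash
python3 - <<'E'
from h import *
s=robot.read_state();print(s['clock'],s['tool_pos'],s['force'],s['torque'],s['eef_rot'])
c=cam('wrist'); save(c,'w12.png'); store(c,'w12.pkl')
s=cam('scene'); save(s,'s12.png',(190,160,290,260),6); store(s,'s12.pkl')
E
```

```text
19.65 [ 0.51239738 -0.12493436  0.24766053] [0.01353691 0.2188647  0.16980333] [ 0.06552546 -0.00816622 -0.00969775] [ 1.16589375e+00  2.91683372e+00 -3.01985215e-04]
```

View pics/w12.png

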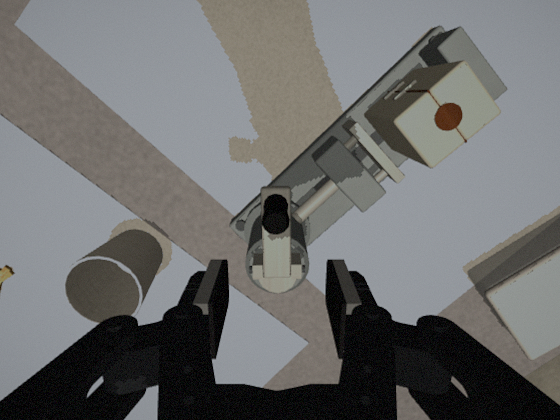

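View pics/s12.png

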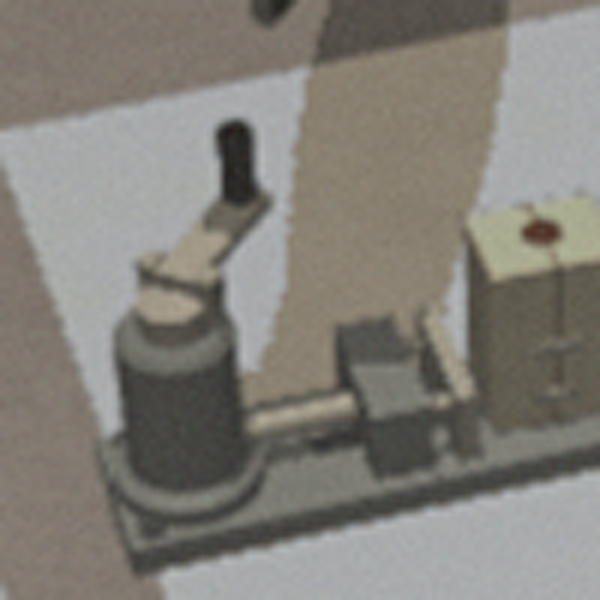

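The knob now stands vertical, from scene crop (240,198) to (235,125), which matches the fully unfolded prediction. The knob top is at about (276,219) in the wrist view.

```bash
python3 - <<'E'
from h import *
c=load('w12.pkl'); save(c,'w12z.png',(220,170,340,300),6); s=load('s12.pkl'); st=robot.read_state(); Rt=R.from_rotvec(st['eef_rot']).as_matrix()
k=onz(c,276,219,.1805);print(k,(Rt.T@(k-st['tool_pos'])).round(4), onz(s,190+235/6,160+128/6,.1805))
E
```

```text
[ 0.50898095 -0.12382145  0.1805    ] [ 0.0022 -0.0011  0.0659] [ 0.5146231  -0.12432422  0.1805    ]
```

View pics/w12z.png

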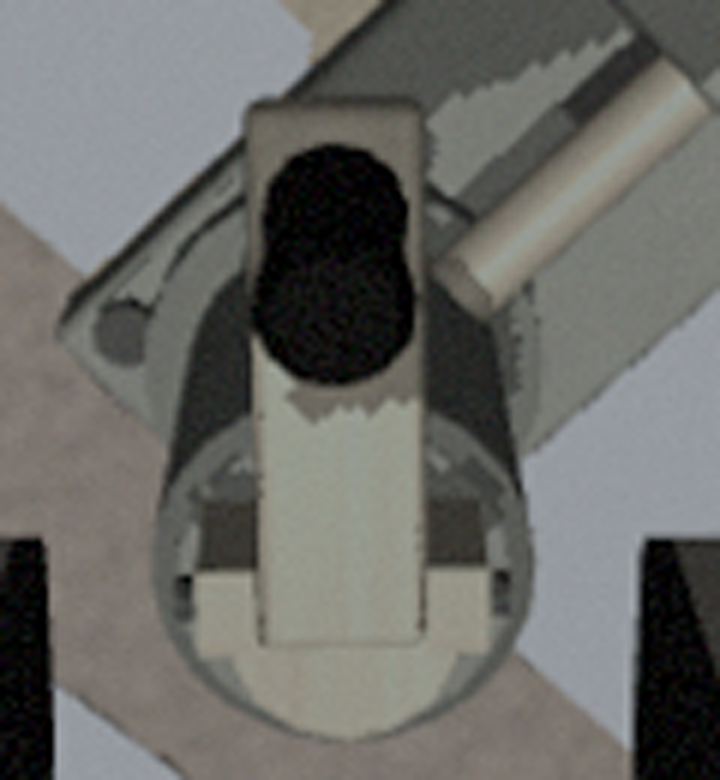

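```bash
python3 - <<'E'
from h import *
c=load('w12.pkl'); st=robot.read_state(); Rt=R.from_rotvec(st['eef_rot']).as_matrix()
g=lambda x,y,z:onz(c,220+x/6,170+y/6,z)
col=g(345,548,.112); k=g(334,303,.1805); kb=g(336,220,.1395); e=g(333,102,.1395); h=g(342,642,.1395)
print('col',col,'left/right',g(155,560,.112),g(535,560,.112),'bot',g(345,738,.112)); print('k',k,kb,'arm end/hinge',e,h,np.linalg.norm(e-h))
for q in (col,k,kb,e,h): print((Rt.T@(q-st['tool_pos'])).round(4))
d=e-h; print('arm dir deg',np.degrees(np.arctan2(d[1],d[0])), 'col from bar', h+d/np.linalg.norm(d)*-.004)
d=(k-col)[:2];print(np.linalg.norm(d),np.degrees(np.arctan2(d[1],d[0])))
E
```

```text
col [ 0.55497011 -0.16610593  0.112     ] left/right [ 0.53766043 -0.18705001  0.112     ] [ 0.57501082 -0.14776096  0.112     ] bot [ 0.57721983 -0.18724462  0.112     ]
k [ 0.50955262 -0.12465158  0.1805    ] [ 0.51243225 -0.12725909  0.1395    ] arm end/hinge [ 0.50143105 -0.11727826  0.1395    ] [ 0.55467307 -0.16641312  0.1395    ] 0.07244961942852109
[-0.0605 -0.      0.1343]
[ 0.0012 -0.0013  0.0659]
[-0.0028 -0.0012  0.1069]
[ 0.0121 -0.0016  0.1069]
[-0.0604 -0.0005  0.1068]
arm dir deg 137.29736147935174 col from bar [ 0.55761261 -0.16912589  0.1395    ]
0.06149155262793971 137.61204736501298
```

Request:
send_rows(motion=[{"slide": [0,-0.0013,0.04],"spin": 0,"jaw": 0.5},{"slide": [0,0,0.04],"spin": 0,"jaw": 0.5},{"slide": [0,0,0.021],"spin": 0,"jaw": 0.5},{"slide": [0,0,0],"spin": 0,"jaw": 0.5},{"slide": [0,0,0],"spin": 0,"jaw": 0.1},{"slide": [0,0,0],"spin": 0,"jaw": 0.1},{"slide": [0,0,0],"spin": 0,"jaw": 0.1},{"slide": [0,0,0],"spin": 0,"jaw": 0.1}], force=30)

```text
clock: 20.75
tool_pos: [0.5121, -0.126, 0.1478]
eef_rot: [1.165, 2.916, -0.0]
force: [-0.2, 0.7, 1.8]
gripper_width: 0.0164
```

```bash
python3 - <<'E'
from h import *
st=robot.read_state(); Rt=R.from_rotvec(st['eef_rot']).as_matrix();print(st['tool_pos'],st['force'],st['gripper_width'],Rt.round(3).tolist())
C=np.array([.557,-.1697,0]); d=st['tool_pos']-C; a0=np.degrees(np.arctan2(d[1],d[0])); print(np.hypot(*d[:2]),a0)
E
```

```text
[ 0.51213388 -0.12602844  0.1477995 ] [-0.24156437  0.68421199  1.78631201] 0.016401755268698765 [[-0.725, 0.689, 0.002], [0.689, 0.725, -0.001], [-0.002, 0.001, -1.0]]
0.06261129533268213 135.77299634134633
```

```bash
python3 - <<'E'
import numpy as np
R=64.5;t=np.radians(np.arange(0,361,9)); p=np.c_[R*np.cos(t),R*np.sin(t)]
for i,d in enumerate(np.diff(p,axis=0)): print((i+1)*9,(d/1000).round(4).tolist())
E
```

```text
9 [-0.0008, 0.0101]
18 [-0.0024, 0.0098]
27 [-0.0039, 0.0094]
36 [-0.0053, 0.0086]
45 [-0.0066, 0.0077]
54 [-0.0077, 0.0066]
63 [-0.0086, 0.0053]
72 [-0.0094, 0.0039]
81 [-0.0098, 0.0024]
90 [-0.0101, 0.0008]
99 [-0.0101, -0.0008]
108 [-0.0098, -0.0024]
117 [-0.0094, -0.0039]
126 [-0.0086, -0.0053]
135 [-0.0077, -0.0066]
144 [-0.0066, -0.0077]
153 [-0.0053, -0.0086]
162 [-0.0039, -0.0094]
171 [-0.0024, -0.0098]
180 [-0.0008, -0.0101]
189 [0.0008, -0.0101]
198 [0.0024, -0.0098]
207 [0.0039, -0.0094]
216 [0.0053, -0.0086]
225 [0.0066, -0.0077]
234 [0.0077, -0.0066]
243 [0.0086, -0.0053]
252 [0.0094, -0.0039]
261 [0.0098, -0.0024]
270 [0.0101, -0.0008]
279 [0.0101, 0.0008]
288 [0.0098, 0.0024]
297 [0.0094, 0.0039]
306 [0.0086, 0.0053]
315 [0.0077, 0.0066]
324 [0.0066, 0.0077]
333 [0.0053, 0.0086]
342 [0.0039, 0.0094]
351 [0.0024, 0.0098]
360 [0.0008, 0.0101]
```

Request:
send_rows(motion=[{"slide": [-0.0008,0.0101,0],"spin": 0,"jaw": 0.1},{"slide": [-0.0024,0.0098,0],"spin": 0,"jaw": 0.1},{"slide": [-0.0039,0.0094,0],"spin": 0,"jaw": 0.1},{"slide": [-0.0053,0.0086,0],"spin": 0,"jaw": 0.1},{"slide": [-0.0066,0.0077,0],"spin": 0,"jaw": 0.1},{"slide": [0,0,0],"spin": 0,"jaw": 0.1}])

```text
clock: 21.5
tool_pos: [0.5587, -0.105, 0.1476]
eef_rot: [1.163, 2.916, 0.003]
force: [-0.6, 0.4, 4.8]
gripper_width: 0.0164
```

```bash
cat > st.py <<'E'
from h import *
st=robot.read_state(); C=np.array([.557,-.1697,0]); d=st['tool_pos']-C
print(st['clock'],st['tool_pos'].round(4),st['force'].round(1),st['gripper_width'].round(4),'r',np.hypot(*d[:2]).round(4),'theta',round((135.8-np.degrees(np.arctan2(d[1],d[0])))%360,1),st['joint_pos'].round(2))
E
python3 st.py; python3 - <<'E'
from h import *
s=cam('scene'); save(s,'s13.png',(170,120,310,260),4.2)
E
```

```text
Traceback (most recent call last):
  File "st.py", line 3, in <module>
    print(st['clock'],st['tool_pos'].round(4),st['force'].round(1),st['gripper_width'].round(4),'r',np.hypot(*d[:2]).round(4),'theta',round((135.8-np.degrees(np.arctan2(d[1],d[0])))%360,1),st['joint_pos'].round(2))
                                                                   ^^^^^^^^^^^^^^^^^^^^^^^^^
AttributeError: 'float' object has no attribute 'round'
```

View pics/s13.png

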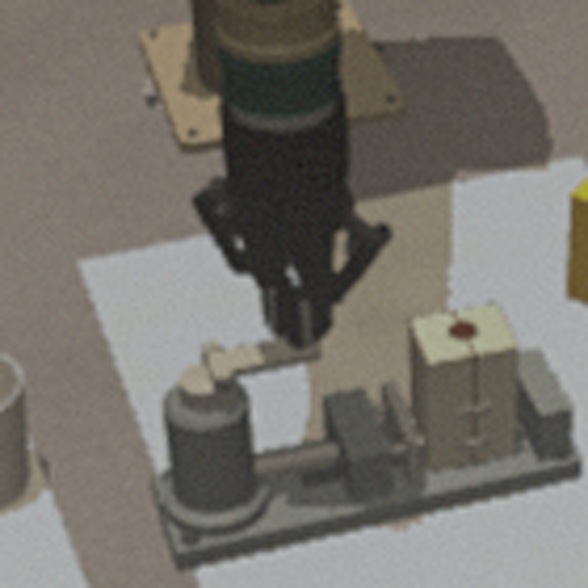

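The arm followed about 47° round and still lies flat, with the knob in the grip. I'll keep winding.

Request:
send_rows(motion=[{"slide": [-0.0077,0.0066,0],"spin": 0,"jaw": 0.1},{"slide": [-0.0086,0.0053,0],"spin": 0,"jaw": 0.1},{"slide": [-0.0094,0.0039,0],"spin": 0,"jaw": 0.1},{"slide": [-0.0098,0.0024,0],"spin": 0,"jaw": 0.1},{"slide": [-0.0101,0.0008,0],"spin": 0,"jaw": 0.1},{"slide": [-0.0101,-0.0008,0],"spin": 0,"jaw": 0.1},{"slide": [-0.0098,-0.0024,0],"spin": 0,"jaw": 0.1},{"slide": [-0.0094,-0.0039,0],"spin": 0,"jaw": 0.1},{"slide": [-0.0086,-0.0053,0],"spin": 0,"jaw": 0.1},{"slide": [0,0,0],"spin": 0,"jaw": 0.1}])

```text
clock: 22.8
tool_pos: [0.624, -0.1582, 0.1477]
eef_rot: [1.164, 2.914, 0.004]
force: [2.0, 1.8, 3.9]
gripper_width: 0.0164
```

```bash
sed -i "s/st\['gripper_width'\].round(4)/st['gripper_width']/" st.py; python3 st.py; python3 - <<'E'
from h import *
s=cam('scene'); save(s,'s14.png',(170,120,310,260),4.2)
E
```

```text
22.8 [ 0.624  -0.1582  0.1477] [2.  1.8 3.9] 0.01636962179648825 r 0.068 theta 126.0 [-0.35  0.36 -0.1   1.11  0.    0.41]
```

View pics/s14.png

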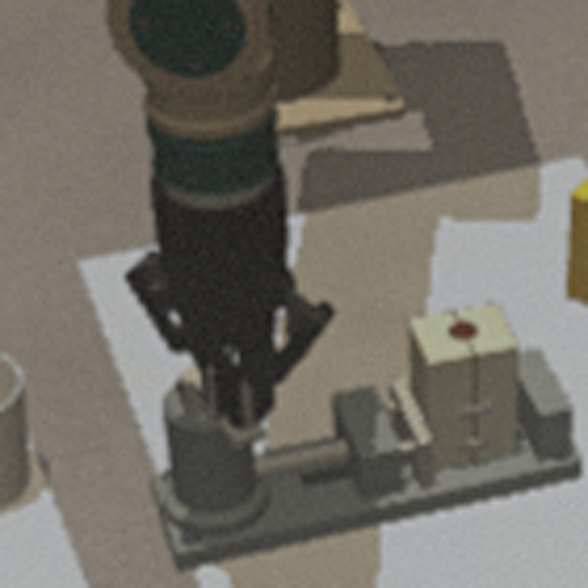

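The plate has advanced to the mould's near face and the forces are low. I'll carry on.

Request:
send_rows(motion=[{"slide": [-0.0077,-0.0066,0],"spin": 0,"jaw": 0.1},{"slide": [-0.0066,-0.0077,0],"spin": 0,"jaw": 0.1},{"slide": [-0.0053,-0.0086,0],"spin": 0,"jaw": 0.1},{"slide": [-0.0039,-0.0094,0],"spin": 0,"jaw": 0.1},{"slide": [-0.0024,-0.0098,0],"spin": 0,"jaw": 0.1},{"slide": [-0.0008,-0.0101,0],"spin": 0,"jaw": 0.1},{"slide": [0.0008,-0.0101,0],"spin": 0,"jaw": 0.1},{"slide": [0.0024,-0.0098,0],"spin": 0,"jaw": 0.1},{"slide": [0.0039,-0.0094,0],"spin": 0,"jaw": 0.1},{"slide": [0.0053,-0.0086,0],"spin": 0,"jaw": 0.1},{"slide": [0,0,0],"spin": 0,"jaw": 0.1}])

```text
clock: 24.22
tool_pos: [0.5686, -0.2347, 0.1474]
eef_rot: [-1.167, -2.916, 0.003]
force: [1.0, -0.9, 7.1]
gripper_width: 0.0166
```

```bash
python3 st.py; python3 - <<'E'
from h import *
s=cam('scene'); save(s,'s15.png',(170,120,310,260),4.2)
E
```

```text
24.225 [ 0.5686 -0.2347  0.1474] [ 1.  -0.9  7.1] 0.016608480628354984 r 0.066 theta 215.7 [-0.5   0.31 -0.16  1.1  -0.    0.27]
```

View pics/s15.png

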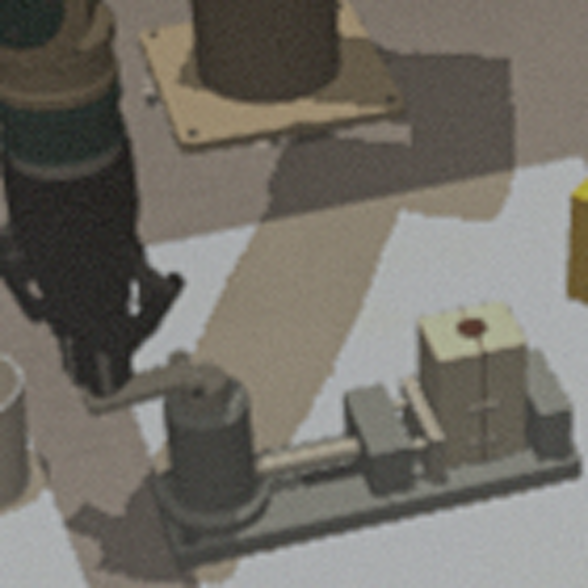

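The plate is now sliding the mould towards the fixed jaw and the mould is still upright.

Request:
send_rows(motion=[{"slide": [0.0066,-0.0077,0],"spin": 0,"jaw": 0.1},{"slide": [0.0077,-0.0066,0],"spin": 0,"jaw": 0.1},{"slide": [0.0086,-0.0053,0],"spin": 0,"jaw": 0.1},{"slide": [0.0094,-0.0039,0],"spin": 0,"jaw": 0.1},{"slide": [0.0098,-0.0024,0],"spin": 0,"jaw": 0.1},{"slide": [0.0101,-0.0008,0],"spin": 0,"jaw": 0.1},{"slide": [0,0,0],"spin": 0,"jaw": 0.1}])

```text
clock: 25.15
tool_pos: [0.5134, -0.2161, 0.1473]
eef_rot: [1.165, 2.917, 0.004]
force: [3.5, 2.3, 6.2]
gripper_width: 0.0166
```

```bash
python3 st.py; python3 - <<'E'
from h import *
s=cam('scene'); save(s,'s16.png',(230,180,310,240),9.5);store(s,'s16.pkl')
s=cam('top'); save(s,'t16.png',(230,190,350,260),6);store(s,'t16.pkl')
E
```

```text
25.15 [ 0.5134 -0.2161  0.1473] [3.5 2.3 6.2] 0.016571300145378224 r 0.0637 theta 269.0 [-0.52  0.22 -0.29  1.07  0.    0.24]
```

View pics/s16.png

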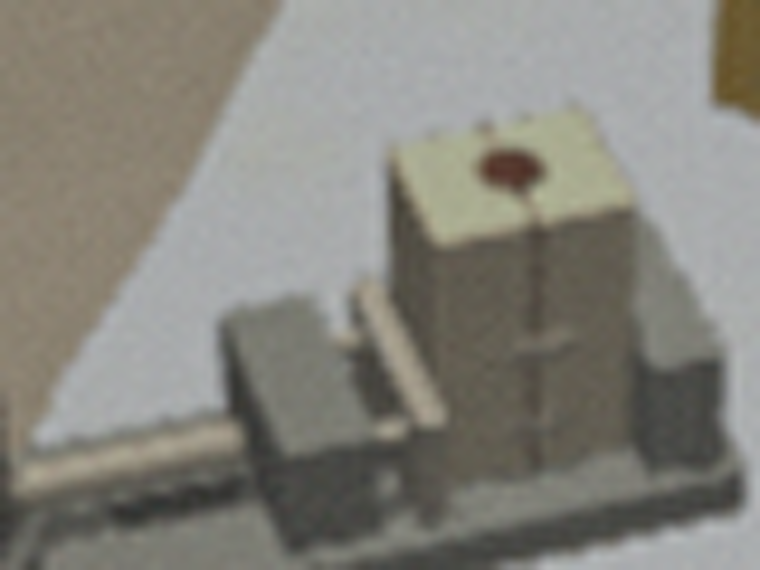

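View pics/t16.png

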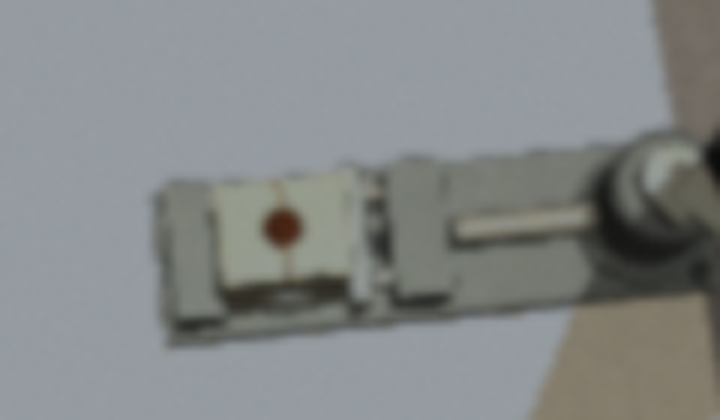

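```bash
python3 - <<'E'
from h import *
s=load('s16.pkl')
g=lambda x,y,z:onz(s,230+x/9.5,180+y/9.5,z).round(4)
print('block',g(315,295,.063),g(382,440,.063)); print('plate back',g(352,290,.063),g(418,425,.063),'plate front',g(380,283,.063),g(446,415,.063))
s=load('t16.pkl')
g=lambda x,y,z:onz(s,230+x/6,190+y/6,z).round(4)
print('T block',g(388,165,.063),g(395,290,.063),'plate front', g(350,310,.063),'pl back',g(372,305,.063),'fixed',g(212,185,.065),g(222,315,.065))
E
```

```text
block [ 0.5287 -0.0346  0.063 ] [ 0.5985 -0.0345  0.063 ]
plate back [ 0.5298 -0.0231  0.063 ] [ 0.5954 -0.0224  0.063 ] plate front [ 0.5293 -0.014   0.063 ] [ 0.5937 -0.0132  0.063 ]
T block [ 0.5894 -0.0372  0.063 ] [ 0.526  -0.0343  0.063 ] plate front [ 0.518 -0.011  0.063] pl back [ 0.5195 -0.0221  0.063 ] fixed [0.5869 0.0519 0.065 ] [0.5211 0.0526 0.065 ]
```

The plate gap is still about 12 mm (scene block edge at y = -0.0345, plate back at -0.0228) and the mould is just about at the fixed jaw. I need about 70° more.

Request:
send_rows(motion=[{"slide": [0.0101,0.0008,0],"spin": 0,"jaw": 0.1},{"slide": [0.0098,0.0024,0],"spin": 0,"jaw": 0.1},{"slide": [0.0094,0.0039,0],"spin": 0,"jaw": 0.1},{"slide": [0.0086,0.0053,0],"spin": 0,"jaw": 0.1},{"slide": [0.0077,0.0066,0],"spin": 0,"jaw": 0.1},{"slide": [0.0066,0.0077,0],"spin": 0,"jaw": 0.1},{"slide": [0,0,0],"spin": 0,"jaw": 0.1}])

```text
clock: 26.12
tool_pos: [0.4949, -0.1628, 0.1474]
eef_rot: [1.165, 2.915, -0.003]
force: [4.8, -2.1, 3.4]
gripper_width: 0.0162
```

```bash
python3 st.py; python3 - <<'E'
from h import *
s=cam('scene'); save(s,'s17.png',(230,180,310,240),9.5);store(s,'s17.pkl')
s=cam('wrist'); save(s,'w17.png');store(s,'w17.pkl')
E
```

```text
26.125 [ 0.4949 -0.1628  0.1474] [ 4.8 -2.1  3.4] 0.016168101024948086 r 0.0625 theta 322.1 [-0.44  0.15 -0.37  1.05 -0.    0.32]
```

View pics/s17.png

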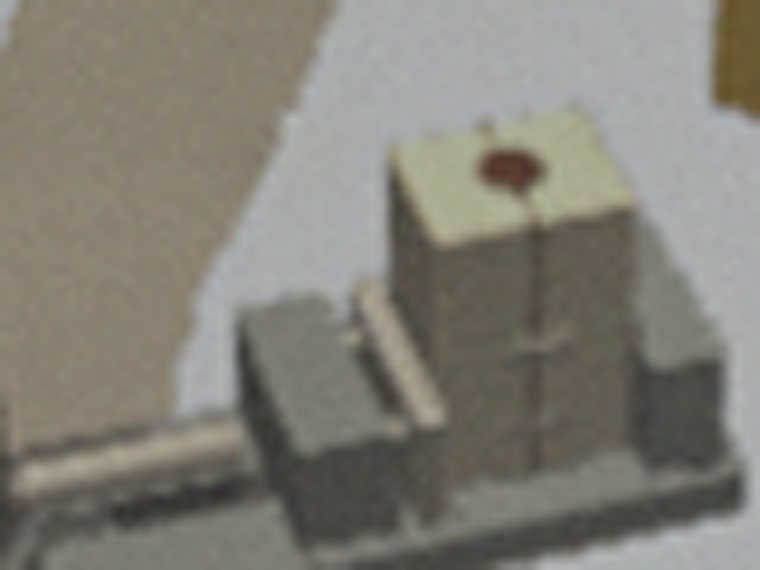

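View pics/w17.png

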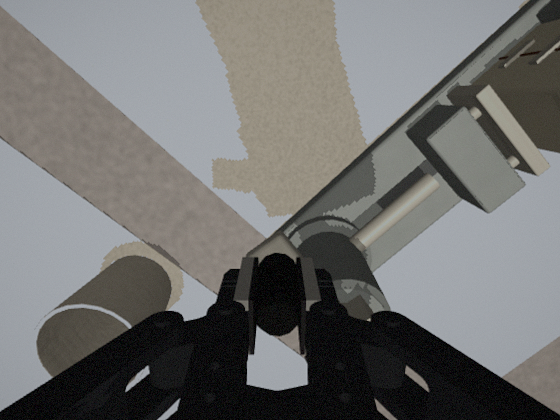

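The mould hasn't moved since the last check, so it is held. The block has advanced by about 4.4 mm. The wrist view shows the block's front edge and the plate well, so I'll measure the gap there.

```bash
python3 - <<'E'
from h import *
s=load('w17.pkl'); save(s,'w17z.png',(400,60,560,220),5)
E
```

View pics/w17z.png

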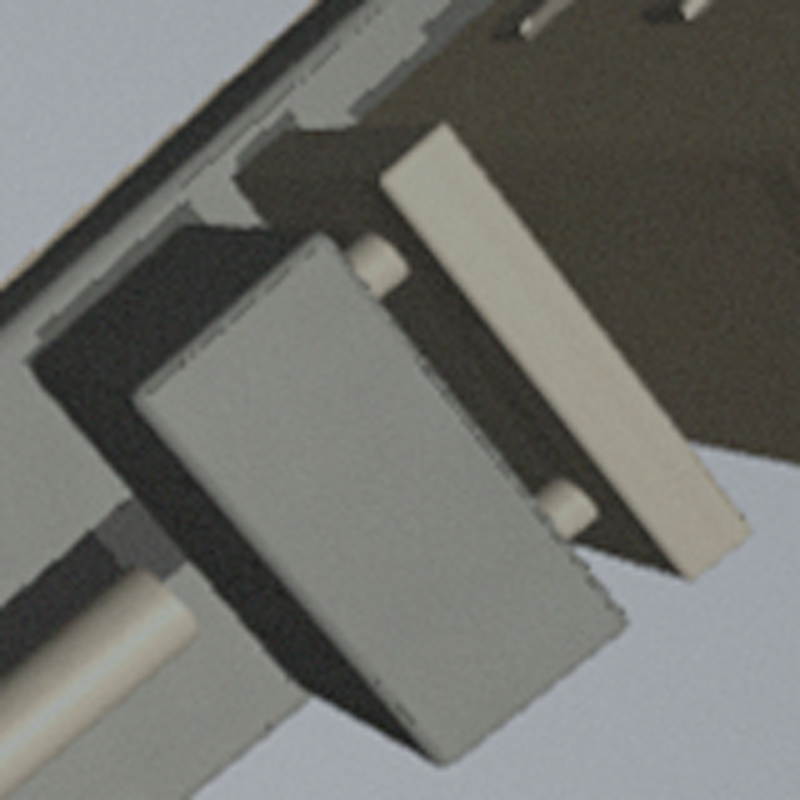

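```bash
python3 - <<'E'
from h import *
s=load('w17.pkl'); g=lambda x,y:onz(s,400+x/5,60+y/5,.063)
b=[g(322,235),g(626,620)]; pb=[g(382,180),g(690,578)]; pf=[g(447,125),g(750,530)]
for l in (b,pb,pf): print([p.round(4) for p in l], np.linalg.norm(l[0]-l[1]))
d=(b[1]-b[0])/np.linalg.norm(b[1]-b[0]); n=np.array([-d[1],d[0],0])
print([abs((p-b[0])@n) for p in pb],[abs((p-b[0])@n) for p in pf])
E
```

```text
[array([ 0.5226, -0.0331,  0.063 ]), array([ 0.59  , -0.0322,  0.063 ])] 0.06739820880277043
[array([ 0.5222, -0.0242,  0.063 ]), array([ 0.5908, -0.0232,  0.063 ])] 0.06858578874878904
[array([ 0.5223, -0.015 ,  0.063 ]), array([ 0.5906, -0.0143,  0.063 ])] 0.06829900727972446
[np.float64(0.008920417478190055), np.float64(0.008954179794590525)] [np.float64(0.018110336852457633), np.float64(0.01782783200673126)]
```

The gap measures about 8.9 mm between rounded edges. The same view reads the 10 mm plate as 9.0 mm, so the true gap is about 8 mm and the plate is pushed about 4 mm. It needs about 2 mm more, which is about 23°.

Request:
send_rows(motion=[{"slide": [0.0053,0.0086,0],"spin": 0,"jaw": 0.1},{"slide": [0.0039,0.0094,0],"spin": 0,"jaw": 0.1},{"slide": [0.0015,0.005,0],"spin": 0,"jaw": 0.1},{"slide": [0,0,0],"spin": 0,"jaw": 0.1},{"slide": [0,0,0],"spin": 0,"jaw": 0.1}])

```text
clock: 26.85
tool_pos: [0.502, -0.1394, 0.1473]
eef_rot: [1.167, 2.916, -0.006]
force: [2.4, -3.4, 5.8]
gripper_width: 0.0158
```

```bash
python3 st.py; python3 - <<'E'
from h import *
s=cam('wrist'); save(s,'w18.png');store(s,'w18.pkl'); save(s,'w18z.png',(400,60,560,220),5)
E
```

```text
26.85 [ 0.502  -0.1394  0.1473] [ 2.4 -3.4  5.8] 0.015796203430453997 r 0.0628 theta 344.7 [-0.39  0.15 -0.37  1.05 -0.    0.37]
```

View pics/w18.png

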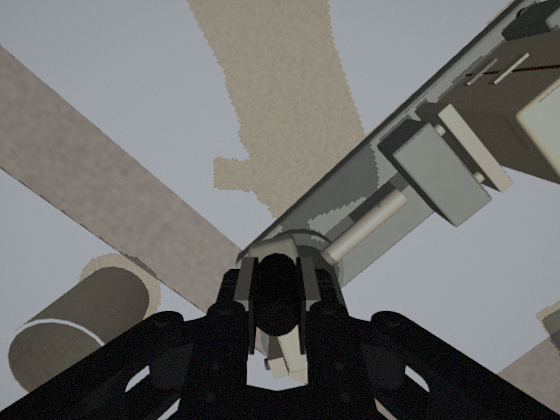

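View pics/w18z.png

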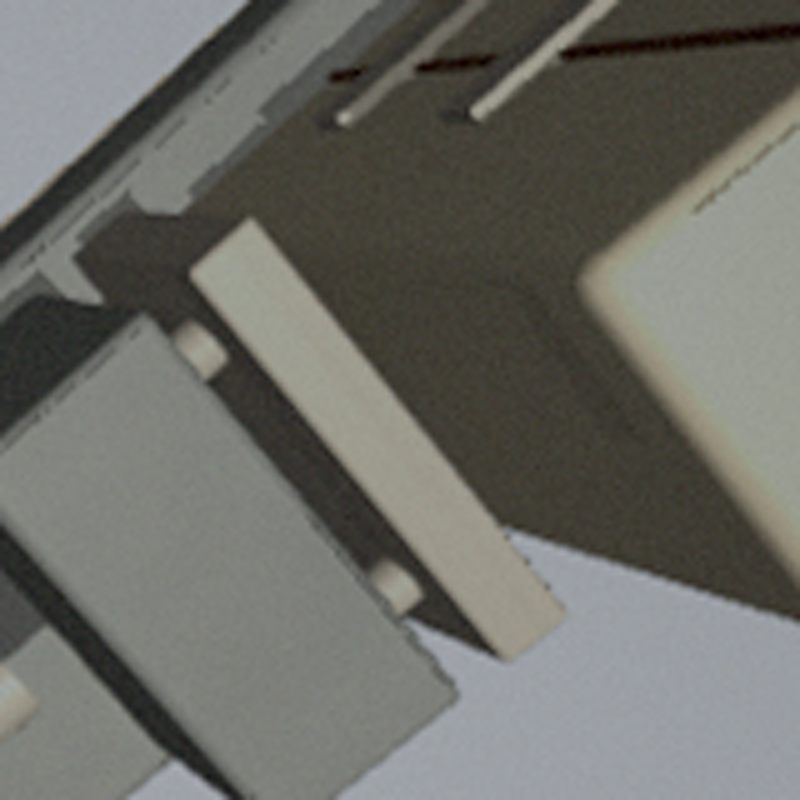

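```bash
python3 - <<'E'
from h import *
s=load('w18.pkl'); g=lambda x,y:onz(s,400+x/5,60+y/5,.063)
b=[g(150,317),g(455,690)]; pb=[g(191,272),g(506,660)]; pf=[g(252,220),g(564,612)]
for l in (b,pb,pf): print([p.round(4) for p in l], np.linalg.norm(l[0]-l[1]))
d=(b[1]-b[0])/np.linalg.norm(b[1]-b[0]); n=np.array([-d[1],d[0],0])
print([abs((p-b[0])@n) for p in pb],[abs((p-b[0])@n) for p in pf])
E
```

```text
[array([ 0.5231, -0.0308,  0.063 ]), array([ 0.5895, -0.0304,  0.063 ])] 0.0664539695447762
[array([ 0.5222, -0.024 ,  0.063 ]), array([ 0.5906, -0.0233,  0.063 ])] 0.0684939410167302
[array([ 0.5222, -0.015 ,  0.063 ]), array([ 0.5903, -0.0143,  0.063 ])] 0.06806661540120673
[np.float64(0.0068409182852372154), np.float64(0.007086579878518713)] [np.float64(0.01580753042803268), np.float64(0.016074299540075887)]
```

The plate gap is about 6 mm after the same edge correction, and the crank-angle estimate of 6.4 mm pushed back agrees: about half way. I'll let go and lift away.

Request:
send_rows(motion=[{"slide": [0,0,0],"spin": 0,"jaw": 0.4},{"slide": [0,0,0],"spin": 0,"jaw": 0.5},{"slide": [0,0,0],"spin": 0,"jaw": 0.5},{"slide": [0,0,-0.02],"spin": 0,"jaw": 0.5},{"slide": [0,0,-0.04],"spin": 0,"jaw": 0.5},{"slide": [0,0,-0.04],"spin": 0,"jaw": 0.5},{"slide": [0,0,-0.03],"spin": 0,"jaw": 0.5},{"slide": [-0.03,0,0],"spin": 0,"jaw": 0.5},{"slide": [0,0,0],"spin": 0,"jaw": 0.5},{"slide": [0,0,0],"spin": 0,"jaw": 0.5}])

```text
clock: 28.15
tool_pos: [0.5232, -0.1579, 0.276]
eef_rot: [-1.165, -2.915, -0.0]
force: [0.1, 0.1, 0.9]
gripper_width: 0.0425
```

```bash
python3 st.py; python3 - <<'E'
from h import *
s=cam('wrist'); save(s,'w19.png');store(s,'w19.pkl'); save(s,'w19z.png',(310,60,510,220),4)
s=cam('scene'); save(s,'s19.png');store(s,'s19.pkl')
E
```

```text
28.15 [ 0.5232 -0.1579  0.276 ] [0.1 0.1 0.9] 0.04251706954360108 r 0.0358 theta 335.0 [-0.41  0.12 -0.13  1.33  0.    0.35]
```

View pics/w19.png

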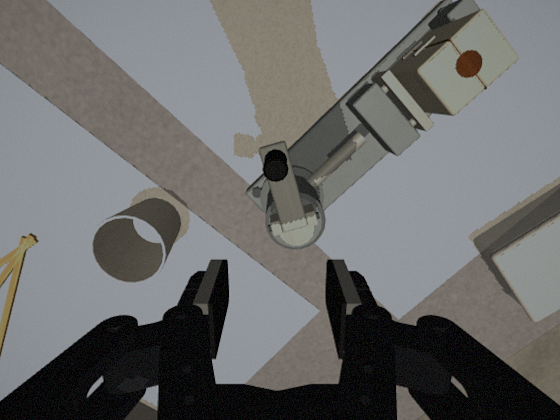

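View pics/w19z.png

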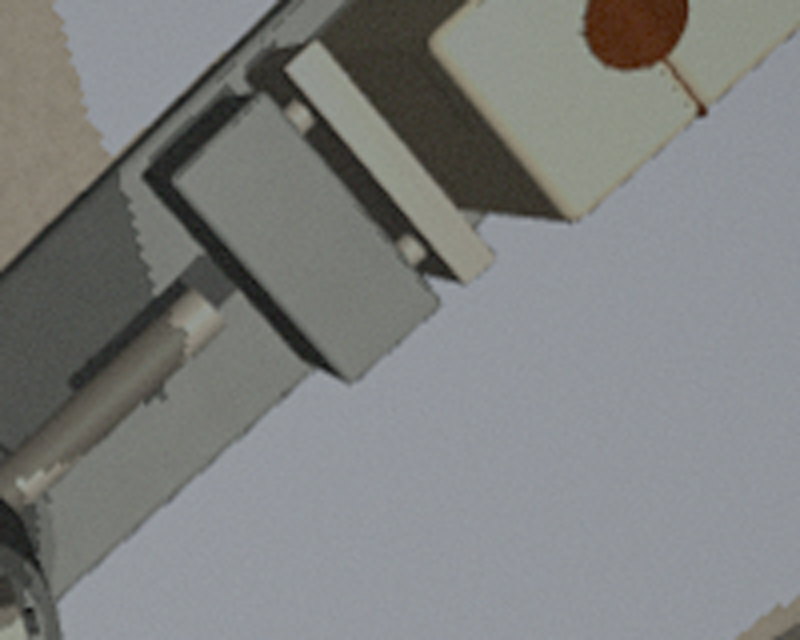

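View pics/s19.png

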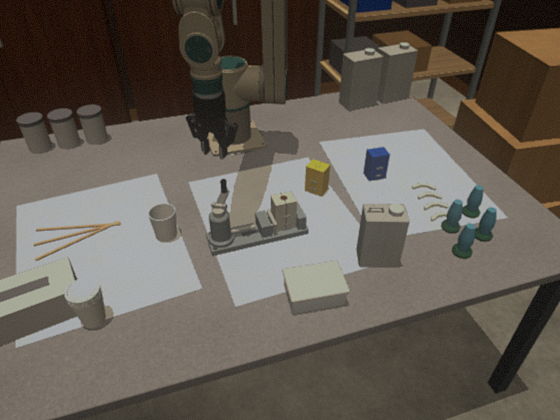

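The final views show the knob upright on the flat arm (scene (223,187)) and the mould upright between the jaws. Its edges run parallel to the plate, the plate gap is about half, and the cup, tin and tub are where they were. I'll hand it in.

```bash
python3 -c "
from h import *
robot.sign_off(); print(robot.read_state()['clock'])"
```

```text
the job is handed in; nothing more can be done
the job is handed in; nothing more can be done
```

The mould is clamped upright between the jaws, the crank arm was folded right over first, and the pressure plate is pushed about half way back. I handed the job in at about 28 s.

1. **Mould:** I stood it on the clamp bed, about midway between the jaws and centred across them, with the seam parallel to the jaw faces. Winding then slid it along until it met the fixed jaw.
2. **Crank arm:** my first swing left it about 15° short of flat. I pressed the knob down to the stop and checked in two views that it stood vertical before winding.
3. **Winding:** I turned the knob about 345° clockwise, let go, and lifted the gripper clear.

**Last checks:**
- **Plate:** the gap between plate and jaw block read 6.9 mm in the wrist camera. Corrected for the rounded edges that is about 6 mm of 12, so it is not bottomed out. The crank angle gave about 6.4 mm pushed back, which agrees to within roughly 1 mm.
- **Mould and crank:** after I let go, the mould was upright and parallel to the plate, and the arm was flat with the knob up.
- **Cup, tin and tub:** they look unmoved by eye; I did not measure them.

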